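Read two fixture codes with the wand reader

ROBOT

A 6-joint arm with a two-finger parallel gripper is mounted at the origin on a cart in front of the work surface, level with it; the furniture and walls round the work are solid. World frame = base frame: x ahead of the robot, y to its left, z up, the work surface at z = 0. Lengths are in m, angles in rad, forces in N, time in s.
With the tool pointing down it reaches from about 0.35 to 0.775 m from the base axis. Payload 5.5 kg.
Tool frame: the origin (TCP) lies midway between the tips of the shut fingers; the grasp point (between the pads) lies 19 mm behind it; z points along the fingers, y is the line along which they close (so a half turn about z gives the same grasp; the last joint's range is limited). The gripper opens to 85 mm and grips with 20 to 120 N. Pads are 22 mm wide; open, the fingers measure 114 mm over their backs; the gripper's body (76 mm by 85 mm) begins 54 mm behind the grasp point. The pads swing forward as they close: fully open they stand 13 mm farther back than shut.
Start: joints at [-1.46, 0.313, 0.046, 1.304, 0, 1.431], TCP at [0.143, -0.557, 0.231] pointing down, gripper open.
Joint ranges: [-2.76, 2.76], [-0.86, 1.69], [-1.03, 1.26], [-2.2, 2.34], [-1.47, 1.5], [-3.14, 3.14]. Speed limits (rad/s): [2.57, 2.57, 3.14, 3.14, 3.14, 3.14].

INTERFACE

Orientations are given as a unit quaternion [w, x, y, z].
In Python, from workcell import env gives the robot as it stands. The module is installed in compiled form; this text tells all that it offers.
- The arm moves only by the tool carry_out, never from a script. Its argument "series" is a list of rows, each an object with "delta_rot": the turn, a rotation vector about the world's x, y, z normalised to -1 to 1, where 1 is 0.1 rad, a list of three; "travel": the shift along the world's x, y, z normalised to -1 to 1, where 1 is 0.025 m, a list of three; "fingers": the closure, from -1 (fully open) to 1 (shut). In form: [{"delta_rot": [ax, ay, az], "travel": [tx, ty, tz], "fingers": fingers}, ...]. A call has 1 to 5 rows; each row shifts and turns the commanded pose from where the row before left it; what a row does not reach is not made up. A row lasts 1/8 s, in which the tool goes at most 62.5 mm and 10.7 degrees, less where a joint would pass 70% of its speed; a pose out of reach is approached as far as the arm can. A call with a number of a shift or a turn outside -1 to 1 is refused whole. A call with a gripper value outside its range is refused whole. The fingers move at their own pace and stop on an object; "squeeze" is the grip in N (left out, the last holds). Time passes only in rows, so rows that do not move let the fingers close. It gives the time, the measured TCP pose, the force, the opening and the grip force at its end, in the units of the state.
- env.get_state(): the state, without advancing time (a new reading comes with each control period).
- env.read_camera(name): name is "side" or "top" or "wrist"; returns a dict with "color" (384x512x3 uint8, red, green, blue), "fx", "fy", "cx", "cy" (pixels), "world_from_camera" (4x4, takes a point from camera to world coordinates); the wrist camera has in their place "hand_eye" (4x4, takes a point from camera to tool coordinates, whose origin is the TCP and whose axes are the flange's). Camera axes: x right, y up, looking along -z (the intrinsics and any distortion apply to the point x, -y, -z); pixel columns grow to the right and rows downward; lengths in m; the calibration is good to about 2 mm. A picture is of the moment at which its call begins: read the wrist's pose just before it. There is no depth.
- env.hand_in(): hands the job in; it is judged then, once.
The state is a dict: "clock": time; "joint_pos": joint angles; "qvel": joint speeds; "tau": joint torques, N m; "tcp_pos": TCP position; "orientation": TCP orientation; "wrist_force": force on the tool from outside, world axes, zero at the start; "ft_torque": the same for the moment, N m; "finger_gap": finger opening in m; "grip_force": force on a finger pad.
Only numpy, scipy, OpenCV 4.12 (cv2) and the standard library are available. Lean on these libraries where they do the work, as an engineer would, in place of code of your own. Each camera call takes 0.05 s, during which the arm holds its last target. There are 200 camera calls.

TASK

Take the wand code reader from its cradle and read the code on the blue-edged plate, then the code on the yellow-edged plate: point the red window squarely at the middle of the code from about 8 cm away and hold it steady there for a good second and a half each time. Do not read the red-edged plate, which is on hold, and do not touch the stands or shift anything else on the bench. Finally lay the reader back in its cradle the way it lay, front end at the same end, and let go.

Things in the scene. Friction and masses are not known exactly. Their poses are not given: they have to be found in the camera images.
- reader: cordless wand code reader, 150 x 38 x 34 mm, 0.18 kg: white bar 30 mm wide and high, ribbed black grip sleeve 34 mm wide round its middle (x -28 to +28 mm, top at 31 mm), black head with red window in front, orange band near the rear. Origin: centre of the underside, half way along, within 5 mm of the centre of mass in x. x points along the bar to the front, z up out of its top
- reader_window (a point): centre of the red window on the reader's front end, 75 mm in x and 16 mm in z from the reader's origin; same axes as the reader. The reader looks straight out of it along +x
- cradle: fixed black cradle 170 x 72 mm; origin: centre of its underside, z up. The reader lies along its x, origin over origin (within 6 mm), underside at z = 20 mm. Base 8 mm thick; two saddles 20 mm long at x = -46 and +46 mm: floor z = 20, cheeks from y = 22 to 32 mm either side, tops z = 36 mm. Between the saddles the reader's sleeve is free on both sides
- code_blue (a point): centre of the black-and-white code on the blue-edged plate (72 mm wide, 58 mm high, 6 mm thick), about 115 mm above the bench. x points into the plate, square to its face (the way the reader must look, with the reader's axes along these), y to the left as seen looking at the code, z up along the face. The plate leans back by 0 to 0.4 rad, so its face looks level or somewhat upward
- stand_blue: fixed stand of the blue-edged plate: round steel foot of radius 35 mm, stem and fork up to 145 mm high and 94 mm wide at the fork. Origin: centre of the foot's underside; the plate faces its -x side; the plate turns on a stiff hinge 115 mm up
- code_yellow (a point): centre of the black-and-white code on the yellow-edged plate (72 mm wide, 58 mm high, 6 mm thick), about 115 mm above the bench. x points into the plate, square to its face (the way the reader must look, with the reader's axes along these), y to the left as seen looking at the code, z up along the face. The plate leans back by 0 to 0.4 rad, so its face looks level or somewhat upward
- stand_yellow: fixed stand of the yellow-edged plate: round steel foot of radius 35 mm, stem and fork up to 145 mm high and 94 mm wide at the fork. Origin: centre of the foot's underside; the plate faces its -x side; the plate turns on a stiff hinge 115 mm up
- code_red (a point): centre of the black-and-white code on the red-edged plate (72 mm wide, 58 mm high, 6 mm thick), about 115 mm above the bench. x points into the plate, square to its face (the way the reader must look, with the reader's axes along these), y to the left as seen looking at the code, z up along the face. The plate leans back by 0 to 0.4 rad, so its face looks level or somewhat upward
- stand_red: fixed stand of the red-edged plate: round steel foot of radius 35 mm, stem and fork up to 145 mm high and 94 mm wide at the fork. Origin: centre of the foot's underside; the plate faces its -x side; the plate turns on a stiff hinge 115 mm up
- gold_fixture: gold-rimmed round wafer fixture, 130 mm across, 47 mm high, loose on the bench; origin at the centre of its underside
- bottle: white wash bottle with red cap and spout, 63 x 94 mm, 200 mm high, loose on the bench; its round body (radius 31 mm) is centred 16 mm in +y from the origin (underside)
- cup: clear plastic beaker, 49 mm across, 88 mm high, loose on the bench; origin at the centre of its underside
- petri: clear petri dish, 55 mm across, 12 mm high, loose on the bench; origin at the centre of its underside
There are look-alikes about, which are no part of the job. What is shaped like the stand_yellow but orange is not meant.

How it is judged:
On the way, in this order (a step that is already met when the one before it is completed fails the run):
1. blue code read: window aimed at its centre within 12 mm, from 50 to 110 mm, within 0.2 rad of square, slower than 20 mm/s and 0.15 rad/s, for 1 s (x of code_blue in the frame of reader_window between 0.05 and 0.11 m and y of code_blue in the frame of reader_window between -0.012 and 0.012 m and z of code_blue in the frame of reader_window between -0.012 and 0.012 m and angle between the x axis of reader_window and the x axis of code_blue, either way round below 0.2 rad and linear speed of reader below 0.02 m/s and angular speed of reader below 0.15 rad/s), for 1 s.
2. yellow code read: window aimed at its centre within 12 mm, from 50 to 110 mm, within 0.2 rad of square, slower than 20 mm/s and 0.15 rad/s, for 1 s (x of code_yellow in the frame of reader_window between 0.05 and 0.11 m and y of code_yellow in the frame of reader_window between -0.012 and 0.012 m and z of code_yellow in the frame of reader_window between -0.012 and 0.012 m and angle between the x axis of reader_window and the x axis of code_yellow, either way round below 0.2 rad and linear speed of reader below 0.02 m/s and angular speed of reader below 0.15 rad/s), for 1 s.
At the end, for the whole second after the job is handed in: The reader rests in its cradle, released: its origin within 14 mm along and 10 mm across of the cradle's, its underside on the saddles (17 to 24 mm above the cradle's underside), level within 0.08 rad, front end at the cradle's +x end, still (x of reader in the frame of cradle between -0.014 and 0.014 m and y of reader in the frame of cradle between -0.01 and 0.01 m and z of reader in the frame of cradle between 0.017 and 0.024 m and x of reader_window in the frame of cradle above 0.05 m and angle between the z axis of reader and the z axis of cradle, either way round below 0.08 rad and linear speed of reader below 0.01 m/s); the robot touches nothing.
It fails at once if the red-edged plate is read (window square to it, on its centre, 50 to 110 mm away, held still) (x of code_red in the frame of reader_window between 0.05 and 0.11 m and y of code_red in the frame of reader_window between -0.012 and 0.012 m and z of code_red in the frame of reader_window between -0.012 and 0.012 m and angle between the x axis of reader_window and the x axis of code_red, either way round below 0.2 rad and linear speed of reader below 0.02 m/s and angular speed of reader below 0.15 rad/s).
It fails at once if a stand or its plate is touched (over 1.5 N) (contact force between any of stand_blue, stand_yellow, stand_red and anything else above 1.5 N).
It fails at once if the gold fixture, bottle, beaker or petri dish is shifted by more than 15 mm (distance of any of gold_fixture, bottle, cup, petri from where it was at the start of the episode above 0.015 m).
It fails at once if the bottle or beaker is tipped over (angle between any of bottle, cup's own z axis and vertical above 0.2 rad).
It also fails if it takes over 61 s, if anything falls off the work surface, if the arm or the gripper's body presses on something with over 40 N, if the wrist force passes 120 N, or if a joint passes its speed limit or range.

## Working session

There is one attempt and no reset: what is moved stays moved. The work goes in short steps, Python scripts to look and compute and a tool call to move; the robot and the scene stay as the last step left them, time stands still between calls to the robot, and variables do not carry over. Pictures are saved under pics/ and viewed, at most 14 in all, crops included, and the job is handed in when it is done.

Besides the shell and the picture viewer there is one more tool, called after "Emit:" as name(argument=value, ...), one argument or row to a line, values as JSON. carry_out: Moves the arm, as the interface text tells. Its arguments: {"type":"object","properties":{"series":{"type":"array","items":{"type":"object","properties":{"delta_rot":{"type":"array","items":{"type":"number"}},"travel":{"type":"array","items":{"type":"number"}},"fingers":{"type":"number"}}}},"squeeze":{"type":"number"}},"required":["series"]}

```bash
mkdir -p pics; python3 - <<'E'
from workcell import env
import cv2,numpy as np,pickle
s=env.get_state();print(s)
d={}
for n in("side","top","wrist"):
    d[n]=env.read_camera(n);c=d[n];print(n,[c[k] for k in("fx","fy","cx","cy")],[k for k in c]);print(np.round(c.get("world_from_camera",c.get("hand_eye")),4))
pickle.dump((s,d),open("c0.pkl","wb"))
for n in d: cv2.imwrite(f"pics/{n}0.png",cv2.resize(d[n]["color"][:,:,::-1],(800,600),interpolation=cv2.INTER_CUBIC))
E
```

```text
{'clock': 0.0, 'joint_pos': array([-1.45959904e+00,  3.13970780e-01,  4.49705046e-02,  1.30359880e+00,
        2.67473011e-06,  1.43120736e+00]), 'qvel': array([-0.00152214,  0.00012366, -0.00103635,  0.00112911,  0.00071317,
        0.00043893]), 'tau': array([-1.49045409e-03, -4.80622566e+01,  2.98534656e+01,  1.92424451e-02,
       -5.59758541e-05, -7.05670189e-06]), 'tcp_pos': array([ 0.14263523, -0.55649691,  0.23042226]), 'orientation': array([-9.01263070e-04,  9.92148175e-01,  1.25064732e-01,  1.41325427e-05]), 'wrist_force': array([0.90591183, 0.27269569, 0.10471004]), 'ft_torque': array([ 0.00891059, -0.00810594,  0.00616272]), 'grip_force': 0.0, 'finger_gap': 0.08524768112255583}
side [465.0499376311723, 465.0499376311723, 255.71259344291212, 187.0383377513194] ['color', 'fx', 'fy', 'cx', 'cy', 'world_from_camera']
[[-0.8821  0.1899 -0.4311 -0.0524]
 [-0.4711 -0.344   0.8123  1.2839]
 [ 0.0059  0.9196  0.3929  0.6487]
 [ 0.      0.      0.      1.    ]]
top [473.63757535726023, 473.63757535726023, 244.74480177563686, 193.02829063547276] ['color', 'fx', 'fy', 'cx', 'cy', 'world_from_camera']
[[ 0.0228  0.9904 -0.1362  0.3745]
 [-0.9996  0.0249  0.0142  0.1078]
 [ 0.0174  0.1358  0.9906  1.3117]
 [ 0.      0.      0.      1.    ]]
wrist [290.46262875430216, 290.46262875430216, 255.54706678047324, 190.06457945879197] ['color', 'fx', 'fy', 'cx', 'cy', 'hand_eye']
[[ 7.000e-04  9.585e-01  2.851e-01  7.210e-02]
 [ 1.000e+00 -1.000e-03  7.000e-04  0.000e+00]
 [ 9.000e-04  2.851e-01 -9.585e-01 -1.432e-01]
 [ 0.000e+00  0.000e+00  0.000e+00  1.000e+00]]
```

View pics/top0.png

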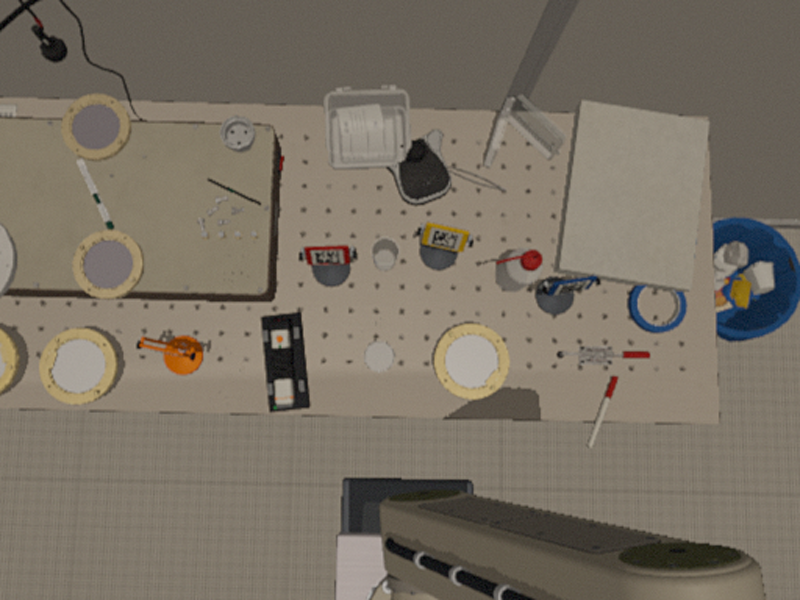

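View pics/side0.png

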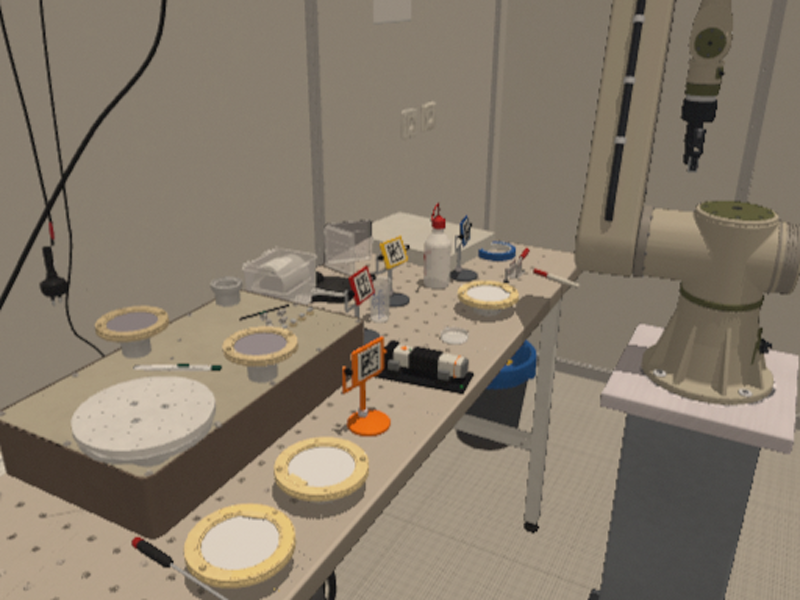

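The top view (800x600) shows the cradle with the reader at about (285,361). The red plate is at (328,255), yellow at (445,238), blue at (570,285), and the orange decoy at (170,345). The gold fixture is at (472,361), the bottle at (525,262), the cup at (385,255) and the petri at (380,356). I'll check them in one montage of close crops and compute coarse positions.

```bash
cat > h.py <<'E'
import numpy as np,cv2,pickle
from scipy.spatial.transform import Rotation as R
def q2R(q): return R.from_quat([q[1],q[2],q[3],q[0]]).as_matrix()
def pose(c,s=None):
    if "world_from_camera" in c: return c["world_from_camera"]
    T=np.eye(4);T[:3,:3]=q2R(s["orientation"]);T[:3,3]=s["tcp_pos"];return T@c["hand_eye"]
def ray(c,uv,s=None):
    T=pose(c,s);d=np.array([(uv[0]-c["cx"])/c["fx"],-(uv[1]-c["cy"])/c["fy"],-1]);return T[:3,3],T[:3,:3]@d
def onz(c,uv,z,s=None):
    o,d=ray(c,uv,s);return o+d*(z-o[2])/d[2]
def proj(c,p,s=None):
    T=pose(c,s);x=T[:3,:3].T@(np.asarray(p)-T[:3,3]);return np.array([c["cx"]-c["fx"]*x[0]/x[2],c["cy"]+c["fy"]*x[1]/x[2]])
def tri(rays):
    A=np.zeros((3,3));b=np.zeros(3)
    for o,d in rays:
        d=d/np.linalg.norm(d);P=np.eye(3)-np.outer(d,d);A+=P;b+=P@o
    p=np.linalg.solve(A,b);return p,[round(float(np.linalg.norm(np.cross(p-o,d/np.linalg.norm(d)))),4) for o,d in rays]
E
python3 - <<'E'
from h import *
s,d=pickle.load(open("c0.pkl","rb"));t=d["top"]
for n,uv,z in [("cradle",(285,361),.02),("red",(328,255),.12),("redfoot",(332,272),0),("yel",(445,238),.12),("yfoot",(438,255),0),("blue",(570,285),.12),("bfoot",(555,298),0),("gold",(472,361),.047),("bottlecap",(530,261),.2),("cup",(385,255),.088),("petri",(380,356),.01),("orange",(183,355),0)]:
    print(n,onz(t,np.array(uv)/1.5625,z).round(3))
def crop(c,x,y,w,h,k): return cv2.resize(c["color"][y:y+h,x:x+w,::-1],(w*k,h*k),interpolation=cv2.INTER_CUBIC)
a=np.hstack([crop(t,160,190,50,80,5),crop(t,260,135,110,80,5)])
b=np.hstack([crop(d["side"],210,120,160,40,5)])
b=b[:, :800];a=a[:,:800]
cv2.imwrite("pics/m1.png",np.vstack([a,np.zeros((0,800,3),np.uint8),b]))
E
```

```text
cradle [0.444 0.256 0.02 ]
red [0.613 0.182 0.12 ]
redfoot [0.606 0.181 0.   ]
yel [ 0.647 -0.01   0.12 ]
yfoot [ 0.642 -0.009  0.   ]
blue [ 0.574 -0.216  0.12 ]
bfoot [ 0.569 -0.221  0.   ]
gold [ 0.45  -0.066  0.047]
bottlecap [ 0.596 -0.133  0.2  ]
cup [0.622 0.088 0.088]
petri [0.457 0.091 0.01 ]
orange [0.451 0.438 0.   ]
```

View pics/m1.png

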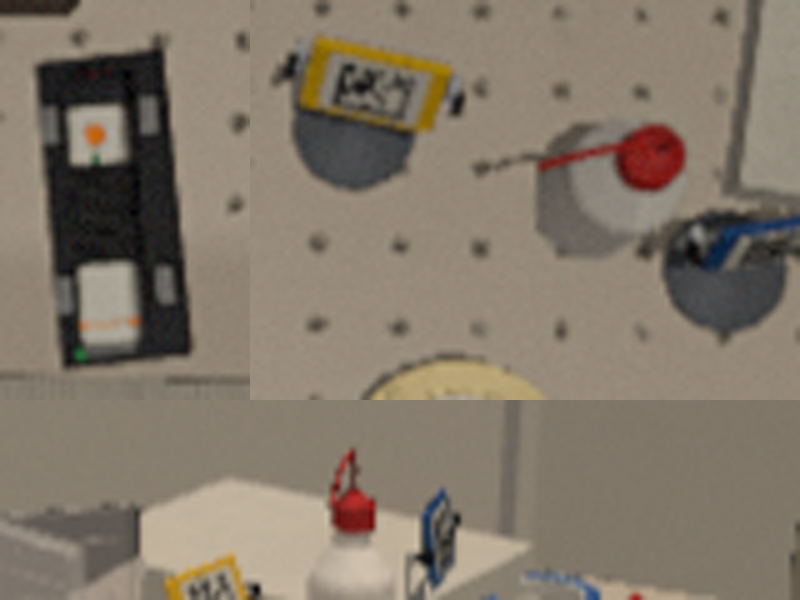

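The crop shows the reader lying along world +x. Its black head with the red glint is at the far end, crop (90,70), and the orange band is at the near end, (110,322). The yellow plate faces the robot and leans back. The blue plate is seen nearly edge-on at (760,230).

The candidate plates are red (328,255), yellow (445,238), blue (570,285) and the orange decoy (170,345). I choose blue and yellow by edge colour, and the only wand is the one in the cradle. I'll go past blue with the wrist turned by about 3 rad, so the camera looks forward.

Emit:
carry_out(
  series=[
    {"delta_rot": [0,0,1],"travel": [0.36,0.44,0],"fingers": -1},
    {"delta_rot": [0,0,1],"travel": [0.36,0.44,0],"fingers": -1},
    {"delta_rot": [0,0,1],"travel": [0.36,0.44,0],"fingers": -1},
    {"delta_rot": [0,0,1],"travel": [0.36,0.44,0],"fingers": -1},
    {"delta_rot": [0,0,1],"travel": [0.36,0.44,0],"fingers": -1},
  ],
)

```text
clock: 0.78
tcp_pos: [0.1879, -0.5014, 0.231]
orientation: [-0.0, 0.93, 0.368, 0.0]
wrist_force: [0.1, -0.2, 0.3]
finger_gap: 0.0854
grip_force: 0.0
```

Emit:
carry_out(
  series=[
    {"delta_rot": [0,0,1],"travel": [0.36,0.44,0],"fingers": -1},
    {"delta_rot": [0,0,1],"travel": [0.36,0.44,0],"fingers": -1},
    {"delta_rot": [0,0,1],"travel": [0.36,0.44,0],"fingers": -1},
    {"delta_rot": [0,0,1],"travel": [0.36,0.44,0],"fingers": -1},
    {"delta_rot": [0,0,1],"travel": [0.36,0.44,0],"fingers": -1},
  ],
)

```text
clock: 1.4
tcp_pos: [0.2329, -0.4464, 0.231]
orientation: [-0.0, 0.81, 0.587, 0.0]
wrist_force: [0.9, 0.2, 0.2]
finger_gap: 0.0855
grip_force: 0.0
```

Emit:
carry_out(
  series=[
    {"delta_rot": [0,0,1],"travel": [0.36,0.44,0],"fingers": -1},
    {"delta_rot": [0,0,1],"travel": [0.36,0.44,0],"fingers": -1},
    {"delta_rot": [0,0,1],"travel": [0.36,0.44,0],"fingers": -1},
    {"delta_rot": [0,0,1],"travel": [0.36,0.44,0],"fingers": -1},
    {"delta_rot": [0,0,1],"travel": [0.36,0.44,0],"fingers": -1},
  ],
)

```text
clock: 2.02
tcp_pos: [0.2779, -0.3915, 0.2311]
orientation: [-0.0, 0.639, 0.769, 0.0]
wrist_force: [0.5, 1.0, -0.1]
finger_gap: 0.0853
grip_force: 0.0
```

Emit:
carry_out(
  series=[
    {"delta_rot": [0,0,1],"travel": [0.36,0.44,0],"fingers": -1},
    {"delta_rot": [0,0,1],"travel": [0.36,0.44,0],"fingers": -1},
    {"delta_rot": [0,0,1],"travel": [0.36,0.44,0],"fingers": -1},
    {"delta_rot": [0,0,1],"travel": [0.36,0.44,0],"fingers": -1},
    {"delta_rot": [0,0,1],"travel": [0.36,0.44,0],"fingers": -1},
  ],
)

```text
clock: 2.65
tcp_pos: [0.3228, -0.3365, 0.231]
orientation: [-0.0, 0.429, 0.903, 0.0]
wrist_force: [0.5, 0.5, -0.0]
finger_gap: 0.0853
grip_force: 0.0
```

Emit:
carry_out(
  series=[
    {"delta_rot": [0,0,1],"travel": [0.36,0.44,0],"fingers": -1},
    {"delta_rot": [0,0,1],"travel": [0.36,0.44,0],"fingers": -1},
    {"delta_rot": [0,0,1],"travel": [0.36,0.44,0],"fingers": -1},
    {"delta_rot": [0,0,1],"travel": [0.36,0.44,0],"fingers": -1},
    {"delta_rot": [0,0,1],"travel": [0.36,0.44,0],"fingers": -1},
  ],
)

```text
clock: 3.28
tcp_pos: [0.3678, -0.2815, 0.2311]
orientation: [-0.0, 0.193, 0.981, 0.0]
wrist_force: [-0.4, 0.2, -0.9]
finger_gap: 0.0855
grip_force: 0.0
```

Emit:
carry_out(
  series=[
    {"delta_rot": [0,0,1],"travel": [0.36,0.44,0],"fingers": -1},
    {"delta_rot": [0,0,1],"travel": [0.36,0.44,0],"fingers": -1},
    {"delta_rot": [0,0,1],"travel": [0.36,0.44,0],"fingers": -1},
    {"delta_rot": [0,0,1],"travel": [0.36,0.44,0],"fingers": -1},
    {"delta_rot": [0,0,0],"travel": [0,0,0],"fingers": -1},
  ],
)

```text
clock: 3.9
tcp_pos: [0.4038, -0.2374, 0.2311]
orientation: [-0.0, -0.005, 1.0, 0.0]
wrist_force: [-0.1, -0.8, 0.5]
finger_gap: 0.0857
grip_force: 0.0
```

```bash
cat > snap.py <<'E'
import sys
from h import *
from workcell import env
s=env.get_state();c=env.read_camera("wrist");pickle.dump((s,c),open(sys.argv[1]+".pkl","wb"))
print(s["clock"],s["tcp_pos"].round(4),R.from_matrix(q2R(s["orientation"])).as_euler("ZYX").round(3),np.abs(s["qvel"]).max().round(3),s["wrist_force"].round(1),s["joint_pos"].round(2))
cv2.imwrite("pics/"+sys.argv[1]+".png",cv2.resize(c["color"][:,:,::-1],(800,600),interpolation=cv2.INTER_CUBIC))
E
python3 snap.py b1
```

```text
3.9 [ 0.4038 -0.2374  0.2311] [-3.132 -0.     3.141] 0.024 [-0.1 -0.8  0.5] [-0.7   0.11 -0.21  1.25  0.   -0.71]
```

View pics/b1.png

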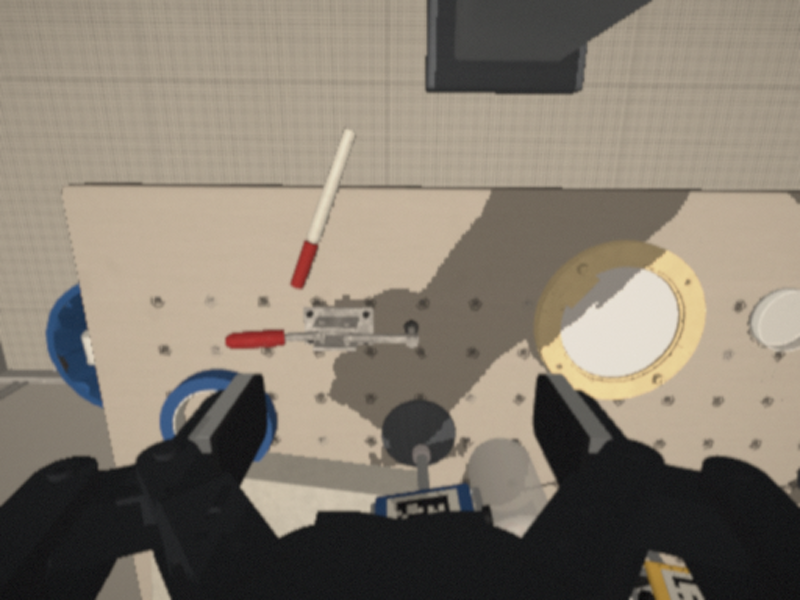

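The wrist view shows the blue plate at (425,510), half hidden by the gripper body, with its foot at (420,432). The gold fixture is at (620,320) and the bottle at (505,480). I'll tilt the camera forward and take two views of blue.

Emit:
carry_out(
  series=[
    {"delta_rot": [0,-1,0],"travel": [0,0,0],"fingers": -1},
    {"delta_rot": [0,-1,0],"travel": [0,0,0],"fingers": -1},
    {"delta_rot": [0,-1,0],"travel": [0,0,0],"fingers": -1},
    {"delta_rot": [0,-1,0],"travel": [0,0,0],"fingers": -1},
    {"delta_rot": [0,-1,0],"travel": [0,0,0],"fingers": -1},
  ],
)

```text
clock: 4.58
tcp_pos: [0.4033, -0.2385, 0.2316]
orientation: [0.249, -0.003, 0.968, -0.002]
wrist_force: [-0.1, -0.2, -0.5]
finger_gap: 0.0853
grip_force: 0.0
```

Emit:
carry_out(
  series=[
    {"delta_rot": [0,0,0],"travel": [0,0,0],"fingers": -1},
  ],
)

```text
clock: 4.7
tcp_pos: [0.4018, -0.238, 0.2304]
orientation: [0.247, -0.002, 0.969, -0.001]
wrist_force: [0.1, -0.6, 0.1]
finger_gap: 0.0855
grip_force: 0.0
```

```bash
python3 snap.py b2
```

```text
4.7 [ 0.4018 -0.238   0.2304] [-3.136  0.498 -3.138] 0.065 [ 0.1 -0.6  0.1] [-0.97 -0.19 -0.6   0.86  0.41 -0.92]
```

View pics/b2.png

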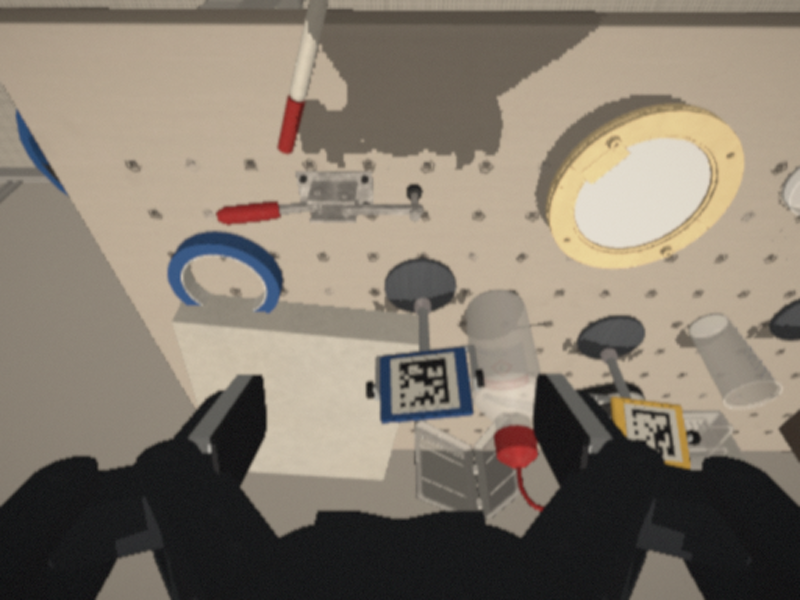

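The blue plate is fully visible at (425,385). Yellow is at (650,430), partly behind the finger, the bottle is at (510,400) and the gold fixture at (645,185). I'll step along +y to get second views of both.

Emit:
carry_out(
  series=[
    {"delta_rot": [0,0,0],"travel": [0,1,0],"fingers": -1},
    {"delta_rot": [0,0,0],"travel": [0,1,0],"fingers": -1},
    {"delta_rot": [0,0,0],"travel": [0,0.6,0],"fingers": -1},
    {"delta_rot": [0,0,0],"travel": [0,0,0],"fingers": -1},
    {"delta_rot": [0,0,0],"travel": [0,0,0],"fingers": -1},
  ],
)

```text
clock: 5.38
tcp_pos: [0.4042, -0.1737, 0.2317]
orientation: [0.247, -0.005, 0.969, -0.001]
wrist_force: [0.5, -0.6, 0.3]
finger_gap: 0.0858
grip_force: 0.0
```

```bash
python3 snap.py b3
```

```text
5.375 [ 0.4042 -0.1737  0.2317] [-3.13   0.5   -3.136] 0.012 [ 0.5 -0.6  0.3] [-0.85 -0.28 -0.67  0.83  0.37 -0.79]
```

Emit:
carry_out(
  series=[
    {"delta_rot": [0,0,0],"travel": [0,1,0],"fingers": -1},
    {"delta_rot": [0,0,0],"travel": [0,1,0],"fingers": -1},
    {"delta_rot": [0,0,0],"travel": [0,1,0],"fingers": -1},
    {"delta_rot": [0,0,0],"travel": [0,1,0],"fingers": -1},
    {"delta_rot": [0,0,0],"travel": [0,0,0],"fingers": -1},
  ],
)

```text
clock: 6.05
tcp_pos: [0.4036, -0.0723, 0.2313]
orientation: [0.247, -0.005, 0.969, -0.001]
wrist_force: [0.6, 0.1, 0.3]
finger_gap: 0.0853
grip_force: 0.0
```

```bash
python3 snap.py b4
```

```text
6.05 [ 0.4036 -0.0723  0.2313] [-3.129  0.5   -3.136] 0.036 [0.6 0.1 0.3] [-0.57 -0.41 -0.75  0.79  0.26 -0.53]
```

Emit:
carry_out(
  series=[
    {"delta_rot": [0,1,0],"travel": [0,1,0],"fingers": -1},
    {"delta_rot": [0,1,0],"travel": [0,1,0],"fingers": -1},
    {"delta_rot": [0,1,0],"travel": [0,1,0],"fingers": -1},
    {"delta_rot": [0,0,0],"travel": [0,0,0],"fingers": -1},
  ],
)

```text
clock: 6.6
tcp_pos: [0.4057, 0.002, 0.2314]
orientation: [0.099, -0.006, 0.995, -0.0]
wrist_force: [0.3, -0.8, 0.1]
finger_gap: 0.0853
grip_force: 0.0
```

```bash
python3 snap.py b5; python3 - <<'E'
import cv2,numpy as np
a=[cv2.resize(cv2.imread(f"pics/b{i}.png"),(400,300)) for i in (3,4,5)]
cv2.imwrite("pics/m2.png",np.vstack([np.hstack(a[:2]),np.hstack([a[2],a[2]*0])]))
E
```

```text
6.6 [0.4057 0.002  0.2314] [-3.13   0.199 -3.14 ] 0.059 [ 0.3 -0.8  0.1] [-0.23 -0.19 -0.51  1.05  0.05 -0.23]
```

View pics/m2.png

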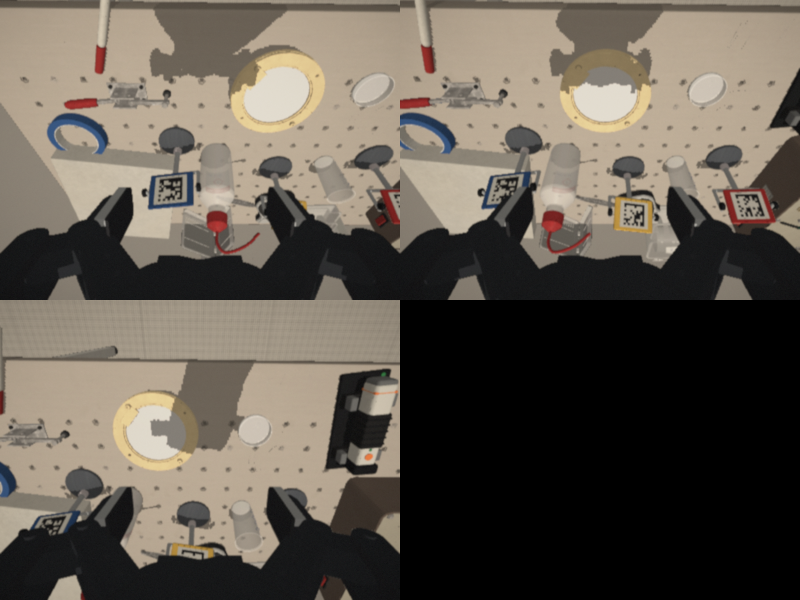

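The montage shows blue at (170,190) in b3, yellow at (633,213) in b4, and the reader in its cradle at (365,425) in b5 with its orange band at the robot end. I'll take a second yellow view, then go over the cradle.

Emit:
carry_out(
  series=[
    {"delta_rot": [0,-1,0],"travel": [0,0.6,0],"fingers": -1},
    {"delta_rot": [0,-1,0],"travel": [0,0,0],"fingers": -1},
    {"delta_rot": [0,-1,0],"travel": [0,0,0],"fingers": -1},
    {"delta_rot": [0,0,0],"travel": [0,0,0],"fingers": -1},
    {"delta_rot": [0,0,0],"travel": [0,0,0],"fingers": -1},
  ],
)

```text
clock: 7.28
tcp_pos: [0.4042, 0.0159, 0.2321]
orientation: [0.248, -0.004, 0.969, -0.002]
wrist_force: [0.5, 0.9, 1.1]
finger_gap: 0.0854
grip_force: 0.0
```

```bash
python3 snap.py b6
```

```text
7.275 [0.4042 0.0159 0.2321] [-3.133  0.5   -3.136] 0.026 [0.5 0.9 1.1] [-0.25 -0.44 -0.78  0.75  0.12 -0.23]
```

Emit:
carry_out(
  series=[
    {"delta_rot": [0,1,0],"travel": [0,1,0],"fingers": -1},
    {"delta_rot": [0,1,0],"travel": [0,1,0],"fingers": -1},
    {"delta_rot": [0,1,0],"travel": [0,1,0],"fingers": -1},
    {"delta_rot": [0,1,0],"travel": [0,1,0],"fingers": -1},
    {"delta_rot": [0,1,0],"travel": [0,1,0],"fingers": -1},
  ],
)

```text
clock: 7.95
tcp_pos: [0.4054, 0.1431, 0.2316]
orientation: [-0.001, -0.005, 1.0, -0.0]
wrist_force: [0.6, -0.1, 0.3]
finger_gap: 0.0855
grip_force: 0.0
```

Emit:
carry_out(
  series=[
    {"delta_rot": [0,0,0],"travel": [0,1,0],"fingers": -1},
    {"delta_rot": [0,0,0],"travel": [0,1,0],"fingers": -1},
    {"delta_rot": [0,0,0],"travel": [0,1,0],"fingers": -1},
    {"delta_rot": [0,0,0],"travel": [0,1,0],"fingers": -1},
    {"delta_rot": [0,0,0],"travel": [0,0,0],"fingers": -1},
  ],
)

```text
clock: 8.57
tcp_pos: [0.4048, 0.2434, 0.2309]
orientation: [-0.0, -0.006, 1.0, -0.0]
wrist_force: [-0.5, -0.0, -0.4]
finger_gap: 0.0853
grip_force: 0.0
```

```bash
python3 snap.py b7; python3 - <<'E'
import cv2,numpy as np
a=[cv2.resize(cv2.imread(f"pics/b{i}.png"),(400,300)) for i in (6,)]
b=cv2.imread("pics/b7.png")
c5=cv2.resize(cv2.imread("pics/b5.png")[100:400,600:800],(400,600))
cv2.imwrite("pics/m3.png",np.hstack([np.vstack([a[0],cv2.resize(b,(400,300))]),c5]))
E
```

```text
8.575 [0.4048 0.2434 0.2309] [-3.130e+00 -1.000e-03 -3.141e+00] 0.029 [-0.5 -0.  -0.4] [ 0.37  0.12 -0.21  1.25 -0.    0.36]
```

View pics/m3.png

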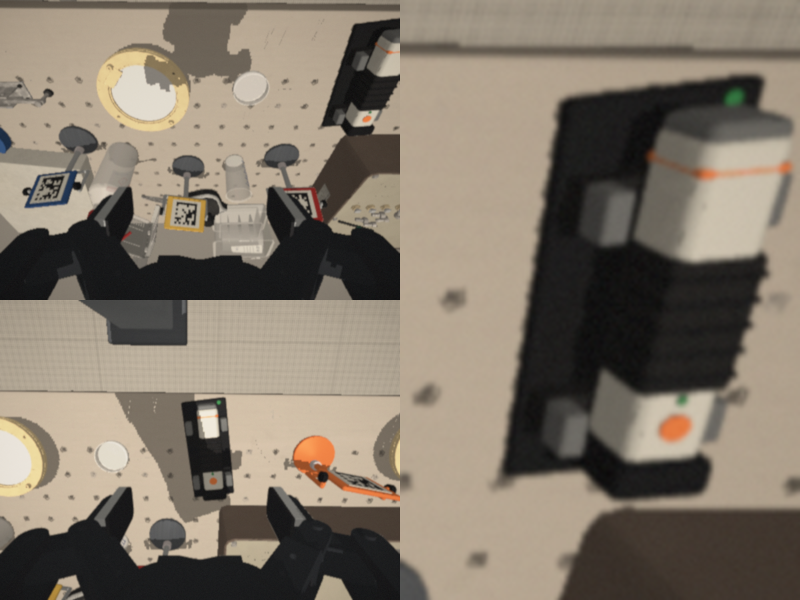

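b6 shows blue at (48,190) and yellow at (185,213), both whole. b7 shows the reader at (208,448), with the front end towards the bottom, the orange dot at (212,481) and the band near (207,410). Now I'll measure by triangulation.

```bash
cat > meas.py <<'E'
from h import *
V={i:pickle.load(open(f"b{i}.pkl","rb")) for i in range(2,8)}
def quad(i,lo,hi,box):
    s,c=V[i];hsv=cv2.cvtColor(c["color"],cv2.COLOR_RGB2HSV);m=cv2.inRange(hsv,lo,hi)
    k=np.zeros_like(m);x,y,w,h=box;k[y:y+h,x:x+w]=m[y:y+h,x:x+w]
    k=cv2.morphologyEx(k,cv2.MORPH_CLOSE,np.ones((3,3)))
    cs,_=cv2.findContours(k,cv2.RETR_EXTERNAL,cv2.CHAIN_APPROX_NONE);ct=max(cs,key=cv2.contourArea)
    h=cv2.convexHull(ct);q=cv2.approxPolyN(h,4).reshape(-1,2).astype(float)
    # refine: fit lines to contour points near each side
    pts=ct[:,0].astype(float);L=[]
    for a in range(4):
        p,r=q[a],q[(a+1)%4];t=(r-p)/np.linalg.norm(r-p);n=np.array([-t[1],t[0]])
        u=(pts-p)@t/np.linalg.norm(r-p);e=np.abs((pts-p)@n);g=pts[(u>.12)&(u<.88)&(e<2.5)]
        vx,vy,x0,y0=cv2.fitLine(g.astype(np.float32),cv2.DIST_HUBER,0,.01,.01).ravel()
        nn=np.array([-vy,vx]);nn/=np.linalg.norm(nn);k0=nn@[x0,y0];cen=q.mean(0)
        sg=np.sign(k0-nn@cen);L.append((nn,k0+sg*.5))  # pixel edge, half a pixel out
    C=[np.linalg.solve(np.array([L[a-1][0],L[a][0]]),[L[a-1][1],L[a][1]]) for a in range(4)]
    C=np.array(C);ce=C.mean(0);C=C[np.argsort(np.arctan2(*(C-ce).T[::-1]))];j=np.argmin(C.sum(1));return np.roll(C,-j,0)
def plate(name,lo,hi,boxes):
    Q={i:quad(i,lo,hi,b) for i,b in boxes.items()}
    P=[];E=[]
    for a in range(4):
        p,e=tri([ray(V[i][1],Q[i][a],V[i][0]) for i in Q]);P.append(p);E.append(max(e))
    P=np.array(P);c=P.mean(0)
    # image TL of an upside-down view; edges
    e1=(P[1]-P[0]+P[2]-P[3])/2;e2=(P[3]-P[0]+P[2]-P[1])/2
    n=np.cross(e1,e2);n/=np.linalg.norm(n);n*=np.sign(n[0])
    print(name,"c",c.round(4),"w,h",np.linalg.norm(e1).round(4),np.linalg.norm(e2).round(4),"n",n.round(3),"yaw",np.arctan2(n[1],n[0]).round(3),"down",np.arcsin(-n[2]).round(3),"err",np.round(E,4))
    nn=[]
    K=lambda c:np.array([[c["fx"],0,c["cx"]],[0,c["fx"],c["cy"]],[0,0,1.]])
    for i in Q: # single-view PnP check
        o=np.array([[-.036,.029,0],[.036,.029,0],[.036,-.029,0],[-.036,-.029,0]])
        k,rv,tv,er=cv2.solvePnPGeneric(o,Q[i],K(V[i][1]),None,flags=cv2.SOLVEPNP_IPPE)
        T=pose(V[i][1],V[i][0]);F=np.diag([1,-1,-1])
        for r_,t_,e_ in zip(rv,tv,er):
            w=T[:3,:3]@F@cv2.Rodrigues(r_)[0][:,2];w*=np.sign(w[0]);print("  pnp",i,(T[:3,:3]@F@t_.ravel()+T[:3,3]).round(4),w.round(3),e_.round(2))
if __name__=="__main__":
    f=.64
    B=((100,110,40),(125,255,255));Y=((18,110,90),(32,255,255))
    bx=lambda u,v,r=40:(max(0,int(u-r)),int(v-r),2*r,2*r)
    plate("blue",*B,{2:bx(425*f,385*f),3:bx(170*1.28,190*1.28),6:bx(48*1.28,190*1.28)})
    plate("yellow",*Y,{4:bx(233*1.28,213*1.28),6:bx(185*1.28,213*1.28)})
    # reader
    O={}
    for i,reg in {5:(420,60,92,130),7:(220,115,90,145)}.items():
        s,c=V[i];x,y,w,h=reg;im=c["color"][y:y+h,x:x+w];hsv=cv2.cvtColor(im,cv2.COLOR_RGB2HSV)
        m=cv2.inRange(hsv,(5,110,80),(20,255,255))
        n,l,st,ce=cv2.connectedComponentsWithStats(m)
        print(i,"orange",[(st[k,4],(ce[k]+[x,y]).round(1)) for k in range(1,n) if st[k,4]>4])
        big=max(range(1,n),key=lambda k:st[k,4] if st[k,2]<1.8*st[k,3] else 0);O[i]=ce[big]+[x,y]
    print("dot",tri([ray(V[i][1],O[i],V[i][0]) for i in O]))
    im=V[7][1]["color"][120:262,225:305,::-1];cv2.imwrite("pics/r7.png",cv2.resize(im,None,fx=4,fy=4,interpolation=cv2.INTER_CUBIC))
E
python3 meas.py
```

```text
Traceback (most recent call last):
  File "meas.py", line 41, in <module>
    plate("blue",*B,{2:bx(425*f,385*f),3:bx(170*1.28,190*1.28),6:bx(48*1.28,190*1.28)})
    ~~~~~^^^^^^^^^^^^^^^^^^^^^^^^^^^^^^^^^^^^^^^^^^^^^^^^^^^^^^^^^^^^^^^^^^^^^^^^^^^^^^
  File "meas.py", line 20, in plate
    Q={i:quad(i,lo,hi,b) for i,b in boxes.items()}
         ~~~~^^^^^^^^^^^
  File "meas.py", line 14, in quad
    vx,vy,x0,y0=cv2.fitLine(g.astype(np.float32),cv2.DIST_HUBER,0,.01,.01).ravel()
                ~~~~~~~~~~~^^^^^^^^^^^^^^^^^^^^^^^^^^^^^^^^^^^^^^^^^^^^^^^
cv2.error: OpenCV(4.12.0) /io/opencv/modules/imgproc/src/linefit.cpp:50: error: (-215:Assertion failed) count > 0 in function 'fitLine2D_wods'
```

```bash
python3 - <<'E'
t=open("meas.py").read()
t=t.replace("    h=cv2.convexHull(ct);q=cv2.approxPolyN(h,4)","    nz=cv2.findNonZero(cv2.morphologyEx(k,cv2.MORPH_OPEN,np.ones((2,2))));h=cv2.convexHull(nz);q=cv2.approxPolyN(h,4)")
t=t.replace("    pts=ct[:,0].astype(float);L=[]","    k[:]=0;cv2.fillPoly(k,[h],255);pts=max(cv2.findContours(k,cv2.RETR_EXTERNAL,cv2.CHAIN_APPROX_NONE)[0],key=len)[:,0].astype(float);L=[];print(i,len(nz),q.tolist())")
t=t.replace("(e<2.5)","(e<4)")
open("meas.py","w").write(t)
E
python3 meas.py
python3 - <<'E'
from h import *
s,c=pickle.load(open("b2.pkl","rb"));hsv=cv2.cvtColor(c["color"],cv2.COLOR_RGB2HSV);print(hsv[246,240:306:3].tolist())
s,c=pickle.load(open("b4.pkl","rb"));hsv=cv2.cvtColor(c["color"],cv2.COLOR_RGB2HSV);print(hsv[290,265:330:3].tolist())
E
```

```text
2 599 [[245.0, 271.0], [245.0, 229.0], [297.0, 223.0], [303.0, 265.0]]
3 595 [[247.0, 263.0], [189.0, 268.0], [195.0, 227.0], [247.0, 221.0]]
6 524 [[86.0, 261.0], [33.0, 266.0], [47.0, 228.0], [100.0, 219.0]]
blue c [ 0.5735 -0.2167  0.1165] w,h 0.0694 0.0548 n [ 0.971  0.123 -0.204] yaw 0.126 down 0.205 err [0.0022 0.0004 0.0004 0.0004]
  pnp 2 [ 0.5823 -0.2163  0.1101] [ 0.963  0.199 -0.183] [0.11]
  pnp 2 [ 0.5818 -0.2156  0.1124] [ 0.54  -0.094 -0.837] [1.37]
  pnp 3 [ 0.5831 -0.2182  0.1096] [ 0.974  0.164 -0.158] [0.29]
  pnp 3 [ 0.5831 -0.2165  0.1116] [ 0.448 -0.365 -0.816] [1.16]
  pnp 6 [ 0.5858 -0.2259  0.1086] [ 0.983  0.131 -0.13 ] [0.77]
  pnp 6 [ 0.5848 -0.2219  0.1104] [0.043 0.858 0.512] [1.88]
4 850 [[323.0, 300.0], [274.0, 295.0], [276.0, 251.0], [324.0, 258.0]]
6 863 [[261.0, 298.0], [210.0, 293.0], [216.0, 251.0], [264.0, 256.0]]
yellow c [ 0.6487 -0.0075  0.1167] w,h 0.0731 0.0594 n [ 0.841 -0.137 -0.523] yaw -0.162 down 0.55 err [0.0004 0.0002 0.0001 0.0001]
  pnp 4 [ 0.6381 -0.0092  0.1222] [ 0.853 -0.182 -0.488] [0.18]
  pnp 4 [ 0.6377 -0.0112  0.1223] [ 0.7
[... 436 characters left out ...]
75, 0.10072365]), [0.0443, 0.0443])
[[19, 20, 102], [111, 78, 85], [107, 152, 84], [108, 70, 95], [21, 36, 163], [21, 36, 143], [20, 35, 66], [20, 38, 81], [20, 36, 161], [20, 37, 157], [21, 36, 148], [20, 33, 70], [20, 34, 89], [21, 36, 119], [22, 35, 80], [10, 23, 34], [21, 36, 161], [21, 31, 155], [108, 145, 86], [108, 150, 85], [113, 44, 93], [21, 22, 153]]
[[18, 40, 141], [18, 40, 141], [16, 40, 142], [20, 167, 162], [20, 168, 182], [19, 156, 185], [19, 103, 183], [18, 83, 181], [19, 77, 180], [19, 63, 179], [19, 50, 180], [19, 45, 176], [19, 42, 178], [18, 38, 173], [20, 37, 159], [19, 37, 144], [20, 39, 172], [19, 53, 177], [20, 167, 180], [19, 133, 171], [18, 31, 163], [17, 33, 154]]
```

The outer quads include the plates' top edges because of their 6 mm thickness. I'll use the inner light panel instead, since it lies on the face.

```bash
python3 - <<'E'
t=open("meas.py").read()
t=t.replace("    k[:]=0;cv2.fillPoly(k,[h],255);pts","""    k[:]=0;cv2.fillPoly(k,[h],255)
    k=cv2.erode(k,np.ones((5,5)))&cv2.inRange(hsv,(0,0,0),(180,MID,255));nz=cv2.findNonZero(cv2.morphologyEx(k,cv2.MORPH_OPEN,np.ones((3,3))));h=cv2.convexHull(nz);q=cv2.approxPolyN(h,4).reshape(-1,2).astype(float);k[:]=0;cv2.fillPoly(k,[h],255);pts""")
t=t.replace("(e<4)","(e<2.5)").replace("from h import *","from h import *\nMID=95").replace("    nn=[]\n","    return\n")
a=t.index("    # reader")
t=t[:a]+'''    s,c=V[7];im=c["color"][115:265,225:305,::-1];r7=cv2.resize(im,None,fx=4,fy=4,interpolation=cv2.INTER_CUBIC)
    im=V[5][1]["color"][55:205,420:512,::-1];r5=cv2.resize(im,None,fx=4,fy=4,interpolation=cv2.INTER_CUBIC)
    cv2.imwrite("pics/r57.png",np.hstack([r7,r5]))
'''
open("meas.py","w").write(t)
E
python3 meas.py
```

```text
2 1558 [[250.0, 266.0], [248.0, 231.0], [291.0, 226.0], [295.0, 261.0]]
3 1484 [[239.0, 259.0], [195.0, 263.0], [198.0, 229.0], [239.0, 224.0]]
6 1270 [[78.0, 257.0], [37.0, 262.0], [49.0, 230.0], [89.0, 223.0]]
blue c [ 0.5705 -0.2189  0.1176] w,h 0.0552 0.046 n [ 0.966  0.156 -0.205] yaw 0.16 down 0.207 err [0.0026 0.0009 0.0004 0.0007]
4 1187 [[316.0, 293.0], [281.0, 290.0], [282.0, 256.0], [316.0, 260.0]]
6 1236 [[254.0, 292.0], [217.0, 288.0], [221.0, 254.0], [257.0, 259.0]]
yellow c [ 0.6473 -0.0083  0.1152] w,h 0.0538 0.0478 n [ 0.895 -0.241 -0.375] yaw -0.263 down 0.384 err [0.0005 0.0004 0.0002 0.0003]
```

View pics/r57.png

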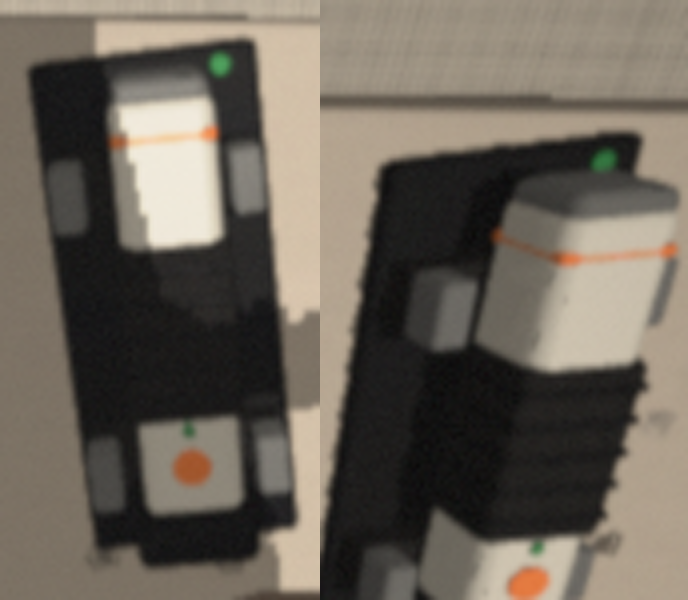

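The crops show the dot at (192,467) in b7 and (528,583) in b5. The white/sleeve edges are at v=243 (rear) and 418 (front) in b7. The orange band is at the robot end, so the head is at the far end. Now I'll triangulate the reader.

```bash
python3 - <<'E'
from h import *
V={i:pickle.load(open(f"b{i}.pkl","rb")) for i in (5,7)}
f7=lambda u,v:(225+u/4,115+v/4); f5=lambda u,v:(420+(u-320)/4,55+v/4)
for n,a,b in [("dot",(192,467),(528,583)),("bandR",(212,132),(670,250)),("rearsleeveR",(222,243),(643,360)),("frontsleeveR",(238,416),(588,536))]:
    p,e=tri([ray(V[7][1],f7(*a),V[7][0]),ray(V[5][1],f5(*b),V[5][0])]);print(n,p.round(4),e)
for n,a,z in [("dot",(192,467),.05),("rsL",(120,251),.05),("rsR",(222,243),.05),("fsL",(138,422),.05),("fsR",(238,416),.05),("wfL",(150,516),.05),("wfR",(245,508),.05),("brL",(112,105),.05),("brR",(212,96),.05),
  ("crRL",(30,66),.008),("crRR",(252,40),.008),("crFR",(297,524),.008),("crFL",(100,546),.008)]:
    print(n,onz(V[7][1],f7(*a),z,V[7][0]).round(4))
E
```

```text
dot [0.4794 0.2655 0.0514] [0.0001, 0.0001]
bandR [0.3787 0.2682 0.0495] [0.0001, 0.0001]
rearsleeveR [0.4093 0.2721 0.051 ] [0.0006, 0.0006]
frontsleeveR [0.4637 0.2789 0.0498] [0.0002, 0.0002]
dot [0.4801 0.2656 0.05  ]
rsL [0.413 0.243 0.05 ]
rsR [0.4102 0.2722 0.05  ]
fsL [0.4657 0.249  0.05  ]
fsR [0.4634 0.2789 0.05  ]
wfL [0.4967 0.2532 0.05  ]
wfR [0.4936 0.2823 0.05  ]
brL [0.3714 0.2403 0.05  ]
brR [0.3685 0.2679 0.05  ]
crRL [0.3647 0.2144 0.008 ]
crRR [0.3559 0.2829 0.008 ]
crFR [0.5204 0.3058 0.008 ]
crFL [0.5297 0.2373 0.008 ]
```

Reader: origin about (0.438, 0.261), yaw about 0.12, top at z = 0.050, so the underside is at 0.020, which matches the text. I'm descending onto the sleeve.

Emit:
carry_out(
  series=[
    {"delta_rot": [0,0,0.55],"travel": [0.66,0.35,-0.8],"fingers": -1},
    {"delta_rot": [0,0,0.55],"travel": [0.66,0.35,-0.8],"fingers": -1},
    {"delta_rot": [0,0,0],"travel": [0,0,-1],"fingers": -1},
    {"delta_rot": [0,0,0],"travel": [0,0,-1],"fingers": -1},
    {"delta_rot": [0,0,0],"travel": [0,0,0],"fingers": -1},
  ],
)

```text
clock: 9.25
tcp_pos: [0.4357, 0.258, 0.1395]
orientation: [-0.002, -0.059, 0.998, -0.001]
wrist_force: [-0.5, -0.4, -0.3]
finger_gap: 0.0855
grip_force: 0.0
```

```bash
python3 snap.py b8; python3 - <<'E'
from h import *
s,c=pickle.load(open("b8.pkl","rb"))
for p in [(0.438,.261,.05),(.48,.2655,.05)]: print((proj(c,p,s)*1.5625).round())
E
```

```text
9.25 [0.4357 0.258  0.1395] [-3.023 -0.005 -3.14 ] 0.048 [-0.5 -0.4 -0.3] [ 0.38  0.23 -0.29  1.05 -0.    0.26]
[404. 309.]
[403. 381.]
```

View pics/b8.png

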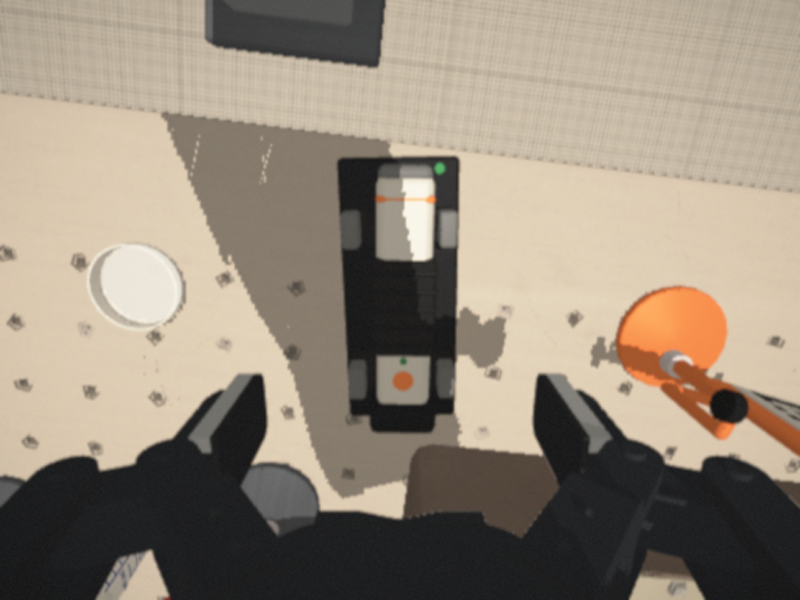

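The reader is aligned, with the dot at (403,381) exactly as predicted. I'm descending and gripping.

Emit:
carry_out(
  series=[
    {"delta_rot": [0,0,0],"travel": [0.08,0.1,-1],"fingers": -1},
    {"delta_rot": [0,0,0],"travel": [0,0,-1],"fingers": -1},
    {"delta_rot": [0,0,0],"travel": [0,0,-1],"fingers": -1},
    {"delta_rot": [0,0,0],"travel": [0,0,-1],"fingers": -1},
    {"delta_rot": [0,0,0],"travel": [0,0,-0.9],"fingers": -1},
  ],
)

```text
clock: 9.93
tcp_pos: [0.4402, 0.2621, 0.0196]
orientation: [0.001, -0.059, 0.998, 0.0]
wrist_force: [-0.5, -0.6, -0.3]
finger_gap: 0.0855
grip_force: 0.0
```

Emit:
carry_out(
  series=[
    {"delta_rot": [0,0,0],"travel": [0,0,0],"fingers": -1},
    {"delta_rot": [0,0,0],"travel": [0,0,0],"fingers": 1},
    {"delta_rot": [0,0,0],"travel": [0,0,0],"fingers": 1},
    {"delta_rot": [0,0,0],"travel": [0,0,0],"fingers": 1},
    {"delta_rot": [0,0,0],"travel": [0,0,0],"fingers": 1},
  ],
  squeeze=50,
)

```text
clock: 10.55
tcp_pos: [0.4397, 0.2621, 0.0201]
orientation: [0.001, -0.06, 0.998, 0.0]
wrist_force: [0.2, -1.8, 6.5]
finger_gap: 0.0332
grip_force: 51.2
```

Emit:
carry_out(
  series=[
    {"delta_rot": [0,0,0],"travel": [0,0,0],"fingers": 1},
    {"delta_rot": [0,0,0],"travel": [0,0,0],"fingers": 1},
    {"delta_rot": [0,0,0],"travel": [0,0,0],"fingers": 1},
  ],
)

```text
clock: 10.92
tcp_pos: [0.4397, 0.2621, 0.02]
orientation: [0.001, -0.059, 0.998, 0.0]
wrist_force: [0.1, -1.4, 6.4]
finger_gap: 0.0334
grip_force: 51.1
```

Gripped at 33 mm with 51 N. Now I'll compute the reading poses.

```bash
cat > tgt.py <<'E'
from h import *
T={"blue":((0.572,-0.218,0.117),.17,.19),"yellow":((0.6475,-0.008,0.1155),-.23,.38)}
G=R.from_euler("ZYX",[.12,0,0]) # reader at grasp
def target(n,dist=.08,off=(0.0018,0,0)):
    c,y,d=T[n];r=R.from_euler("ZYX",[y,d,0])
    return np.array(c)-r.apply([dist+.075-off[0],-off[1],.016-off[2]]),r
def todo(n,s,**k):
    p,r=target(n,**k);cur=R.from_matrix(q2R(s["orientation"]))*R.from_euler("ZYX",[np.pi,0,np.pi]).inv()
    # tool at reader yaw 0: x->-x, z->-z : Ry(pi)
    cur=R.from_matrix(q2R(s["orientation"]))*R.from_euler("y",np.pi).inv()
    rv=(r*cur.inv()).as_rotvec()
    print(n,"tcp",p.round(4),"travel/25mm",((p-s["tcp_pos"])/.025).round(2),"rot/.1",(rv/.1).round(2),"cur ZYX",cur.as_euler("ZYX").round(3))
if __name__=="__main__":
    from workcell import env
    s=env.get_state()
    for n in T: todo(n,s)
E
python3 tgt.py
```

```text
blue tcp [ 0.4207 -0.244   0.1302] travel/25mm [ -0.76 -20.24   4.41] rot/.1 [-0.28  1.9   0.51] cur ZYX [ 0.119 -0.002  0.   ]
yellow tcp [0.5032 0.0258 0.1575] travel/25mm [ 2.54 -9.45  5.5 ] rot/.1 [ 0.21  3.84 -3.45] cur ZYX [ 0.119 -0.002  0.   ]
```

Emit:
carry_out(
  series=[
    {"delta_rot": [0,0,0],"travel": [0,0,0.5],"fingers": 1},
    {"delta_rot": [0,0,0],"travel": [0,0,1],"fingers": 1},
    {"delta_rot": [0,0,0],"travel": [0,0,1],"fingers": 1},
    {"delta_rot": [0,0,0],"travel": [0,0,1],"fingers": 1},
    {"delta_rot": [0,0,0],"travel": [0,0,0.9],"fingers": 1},
  ],
)

```text
clock: 11.55
tcp_pos: [0.4384, 0.262, 0.1302]
orientation: [-0.0, -0.06, 0.998, 0.0]
wrist_force: [0.4, -0.5, -1.9]
finger_gap: 0.0334
grip_force: 50.0
```

Emit:
carry_out(
  series=[
    {"delta_rot": [0,0,0],"travel": [-0.14,-0.5,0],"fingers": 1},
    {"delta_rot": [0,0,0],"travel": [-0.14,-1,0],"fingers": 1},
    {"delta_rot": [0,0,0],"travel": [-0.14,-1,0],"fingers": 1},
    {"delta_rot": [0,0,0],"travel": [-0.14,-1,0],"fingers": 1},
    {"delta_rot": [0,0,0],"travel": [-0.14,-1,0],"fingers": 1},
  ],
)

```text
clock: 12.18
tcp_pos: [0.4195, 0.1479, 0.1277]
orientation: [-0.001, -0.059, 0.998, -0.0]
wrist_force: [0.2, -0.2, -1.6]
finger_gap: 0.0331
grip_force: 50.1
```

Emit:
carry_out(
  series=[
    {"delta_rot": [0,0,0],"travel": [0,-1,0],"fingers": 1},
    {"delta_rot": [0,0,0],"travel": [0,-1,0],"fingers": 1},
    {"delta_rot": [0,0,0],"travel": [0,-1,0],"fingers": 1},
    {"delta_rot": [0,0,0],"travel": [0,-1,0],"fingers": 1},
    {"delta_rot": [0,0,0],"travel": [0,-1,0],"fingers": 1},
  ],
)

```text
clock: 12.8
tcp_pos: [0.4195, 0.0233, 0.1277]
orientation: [-0.001, -0.059, 0.998, 0.0]
wrist_force: [0.6, 0.1, -2.1]
finger_gap: 0.0334
grip_force: 50.1
```

Emit:
carry_out(
  series=[
    {"delta_rot": [0,0,0],"travel": [0,-1,0],"fingers": 1},
    {"delta_rot": [0,0,0],"travel": [0,-1,0],"fingers": 1},
    {"delta_rot": [0,0,0],"travel": [0,-1,0],"fingers": 1},
    {"delta_rot": [0,0,0],"travel": [0,-1,0],"fingers": 1},
    {"delta_rot": [0,0,0],"travel": [0,-1,0],"fingers": 1},
  ],
)

```text
clock: 13.42
tcp_pos: [0.4195, -0.1012, 0.1277]
orientation: [-0.001, -0.059, 0.998, 0.001]
wrist_force: [0.4, -0.5, -2.3]
finger_gap: 0.0333
grip_force: 50.1
```

Emit:
carry_out(
  series=[
    {"delta_rot": [0,0.4,0.1],"travel": [0,-1,0],"fingers": 1},
    {"delta_rot": [-0.1,0.5,0.1],"travel": [0,-1,0],"fingers": 1},
    {"delta_rot": [-0.1,0.5,0.1],"travel": [0,-1,0],"fingers": 1},
    {"delta_rot": [-0.1,0.5,0.2],"travel": [0,-1,0],"fingers": 1},
    {"delta_rot": [0,0,0],"travel": [0,-0.7,0],"fingers": 1},
  ],
)

```text
clock: 14.05
tcp_pos: [0.4205, -0.2187, 0.1274]
orientation: [-0.096, -0.084, 0.992, -0.009]
wrist_force: [-0.1, 0.6, -1.9]
finger_gap: 0.033
grip_force: 50.1
```

Emit:
carry_out(
  series=[
    {"delta_rot": [0,0,0],"travel": [0,0,0],"fingers": 1},
    {"delta_rot": [0,0,0],"travel": [0,0,0],"fingers": 1},
  ],
)

```text
clock: 14.3
tcp_pos: [0.4203, -0.2174, 0.1286]
orientation: [-0.096, -0.084, 0.992, -0.009]
wrist_force: [-0.8, 0.1, -1.8]
finger_gap: 0.0333
grip_force: 50.1
```

```bash
python3 tgt.py; python3 snap.py b9; python3 - <<'E'
from workcell import env
from h import *
c=env.read_camera("side");a=cv2.resize(c["color"][110:210,230:364,::-1],(400,300),interpolation=cv2.INTER_CUBIC)
c=env.read_camera("top");b=cv2.resize(c["color"][110:260,260:460,::-1],(400,300),interpolation=cv2.INTER_CUBIC)
w=cv2.resize(cv2.imread("pics/b9.png"),(400,300))
cv2.imwrite("pics/m4.png",np.vstack([np.hstack([a,b]),np.hstack([w,w*0])]))
E
```

```text
blue tcp [ 0.4207 -0.244   0.1302] travel/25mm [ 0.02 -1.06  0.06] rot/.1 [ 0.02 -0.02  0.01] cur ZYX [ 0.168  0.193 -0.002]
yellow tcp [0.5032 0.0258 0.1575] travel/25mm [3.32 9.73 1.15] rot/.1 [ 0.08  1.89 -3.97] cur ZYX [ 0.168  0.193 -0.002]
14.3 [ 0.4203 -0.2174  0.1286] [-2.973 -0.193 -3.14 ] 0.013 [-0.8  0.1 -1.8] [-0.56  0.3  -0.24  1.17 -0.13 -0.72]
```

View pics/m4.png

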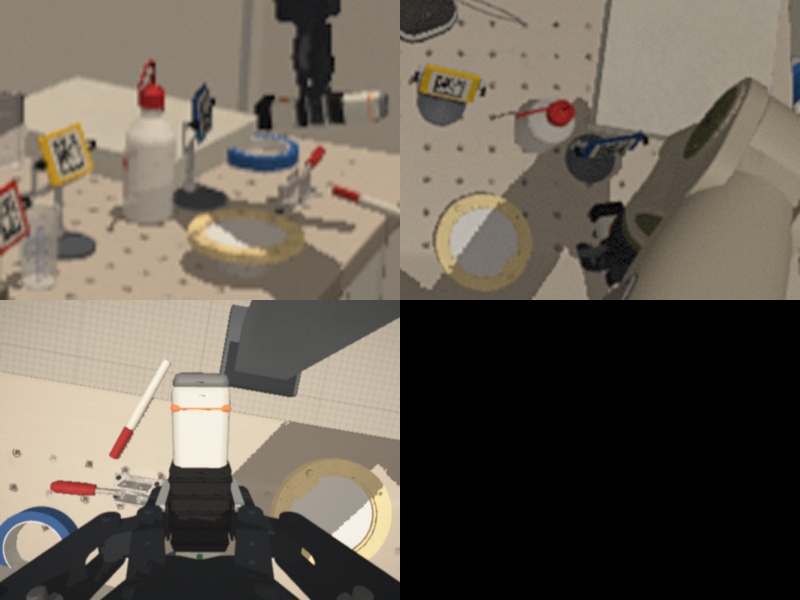

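The side view shows the reader gripped level with the plate, its head at (265,110) facing the blue plate at (203,112). In the wrist view the band is at (201,408), montage pixels. I'll shift the last 26 mm in y, hold, and check the in-hand pose from the band pixel.

Emit:
carry_out(
  series=[
    {"delta_rot": [0,0,0],"travel": [0,-0.6,0],"fingers": 1},
    {"delta_rot": [0,0,0],"travel": [0,-0.5,0.06],"fingers": 1},
    {"delta_rot": [0,0,0],"travel": [0,0,0],"fingers": 1},
    {"delta_rot": [0,0,0],"travel": [0,0,0],"fingers": 1},
  ],
)

```text
clock: 14.95
tcp_pos: [0.421, -0.2457, 0.1302]
orientation: [-0.096, -0.084, 0.992, -0.009]
wrist_force: [-0.2, 1.1, -1.8]
finger_gap: 0.0336
grip_force: 50.2
```

```bash
python3 tgt.py; python3 - <<'E'
from h import *
s,c=pickle.load(open("b9.pkl","rb"))
rot=R.from_matrix(q2R(s["orientation"]))*R.from_euler("y",np.pi).inv()
o=s["tcp_pos"]-rot.apply([.0018,0,0])
for p in [(-.0595,.015,.0295),(-.0595,-.015,.0295),(-.028,.015,.031),(-.028,-.015,.031)]: print(p,(proj(c,o+rot.apply(p),s)*.78125).round(1)+[0,300])
E
```

```text
blue tcp [ 0.4207 -0.244   0.1302] travel/25mm [-0.01  0.07 -0.  ] rot/.1 [ 0.03 -0.02  0.02] cur ZYX [ 0.168  0.193 -0.002]
yellow tcp [0.5032 0.0258 0.1575] travel/25mm [ 3.29 10.86  1.09] rot/.1 [ 0.08  1.88 -3.97] cur ZYX [ 0.168  0.193 -0.002]
(-0.0595, 0.015, 0.0295) [229.9 405. ]
(-0.0595, -0.015, 0.0295) [169.2 404.9]
(-0.028, 0.015, 0.031) [228.  465.9]
(-0.028, -0.015, 0.031) [171.  465.8]
```

The in-hand pose matches the prediction: band predicted at (169–230, 405), seen at (172–230, 408). I'm holding for the blue read.

Emit:
carry_out(
  series=[
    {"delta_rot": [0,0,0],"travel": [0,0.06,0],"fingers": 1},
    {"delta_rot": [0,0,0],"travel": [0,0,0],"fingers": 1},
    {"delta_rot": [0,0,0],"travel": [0,0,0],"fingers": 1},
    {"delta_rot": [0,0,0],"travel": [0,0,0],"fingers": 1},
    {"delta_rot": [0,0,0],"travel": [0,0,0],"fingers": 1},
  ],
)

```text
clock: 15.58
tcp_pos: [0.4212, -0.244, 0.1303]
orientation: [-0.096, -0.084, 0.992, -0.01]
wrist_force: [0.7, 1.0, -1.6]
finger_gap: 0.0334
grip_force: 50.2
```

Emit:
carry_out(
  series=[
    {"delta_rot": [0,0,0],"travel": [0,0,0],"fingers": 1},
    {"delta_rot": [0,0,0],"travel": [0,0,0],"fingers": 1},
    {"delta_rot": [0,0,0],"travel": [0,0,0],"fingers": 1},
    {"delta_rot": [0,0,0],"travel": [0,0,0],"fingers": 1},
    {"delta_rot": [0,0,0],"travel": [0,0,0],"fingers": 1},
  ],
)

```text
clock: 16.2
tcp_pos: [0.4212, -0.244, 0.1303]
orientation: [-0.096, -0.084, 0.992, -0.01]
wrist_force: [0.2, 0.6, -2.9]
finger_gap: 0.0336
grip_force: 50.2
```

Emit:
carry_out(
  series=[
    {"delta_rot": [0,0,0],"travel": [0,0,0],"fingers": 1},
    {"delta_rot": [0,0,0],"travel": [0,0,0],"fingers": 1},
    {"delta_rot": [0,0,0],"travel": [0,0,0],"fingers": 1},
    {"delta_rot": [0,0,0],"travel": [0,0,0],"fingers": 1},
    {"delta_rot": [0,0,0],"travel": [0,0,0],"fingers": 1},
  ],
)

```text
clock: 16.82
tcp_pos: [0.4212, -0.2441, 0.1303]
orientation: [-0.096, -0.084, 0.992, -0.01]
wrist_force: [0.5, -0.1, -3.1]
finger_gap: 0.0334
grip_force: 50.2
```

```bash
python3 tgt.py; python3 - <<'E'
# independent check of aim: centre of inner panel from single views, depth-free
from h import *
import meas
B=((100,60,40),(125,255,255));Y=((16,103,90),(32,255,255))
bx=lambda u,v,r=40:(max(0,int(u-r)),int(v-r),2*r,2*r)
meas.MID=92
meas.plate("blue",*B,{2:bx(272,246),3:bx(218,243)})
meas.MID=103
meas.plate("yellow",*Y,{4:bx(298,273),6:bx(237,273)})
from workcell import env
# side+top camera rays of plate centres
s0,d=pickle.load(open("c0.pkl","rb"))
for n,lo,hi,P in [("blue",*B,(.572,-.218,.117)),("yellow",*Y,(.6475,-.008,.1155))]:
  r=[]
  for k in("side","top"):
    c=d[k];u=proj(c,P);hsv=cv2.cvtColor(c["color"],cv2.COLOR_RGB2HSV);m=cv2.inRange(hsv,lo,hi)
    x,y=u.astype(int);w=np.zeros_like(m);w[y-22:y+22,x-22:x+22]=m[y-22:y+22,x-22:x+22]
    nz=cv2.findNonZero(w);b=cv2.minAreaRect(nz);print(n,k,"pred",u.round(1),"found",np.round(b[0],1),np.round(b[1:2],1),len(nz));r.append(ray(c,b[0]))
  p,e=tri(r);print("  ",p.round(4),e)
E
```

```text
blue tcp [ 0.4207 -0.244   0.1302] travel/25mm [-0.02  0.   -0.  ] rot/.1 [ 0.03 -0.02  0.01] cur ZYX [ 0.168  0.192 -0.003]
yellow tcp [0.5032 0.0258 0.1575] travel/25mm [ 3.28 10.79  1.09] rot/.1 [ 0.09  1.89 -3.98] cur ZYX [ 0.168  0.192 -0.003]
2 1577 [[250.0, 266.0], [248.0, 231.0], [291.0, 225.0], [295.0, 261.0]]
3 1511 [[239.0, 259.0], [195.0, 263.0], [198.0, 229.0], [239.0, 222.0]]
blue c [ 0.5684 -0.219   0.1184] w,h 0.0558 0.045 n [ 0.912  0.229 -0.341] yaw 0.246 down 0.348 err [0.0004 0.0001 0.0002 0.0002]
4 1199 [[316.0, 293.0], [281.0, 290.0], [282.0, 256.0], [316.0, 260.0]]
6 1250 [[254.0, 292.0], [217.0, 288.0], [221.0, 254.0], [257.0, 258.0]]
yellow c [ 0.647  -0.0084  0.1154] w,h 0.0542 0.0478 n [ 0.872 -0.253 -0.419] yaw -0.283 down 0.433 err [0.0001 0.     0.0002 0.0003]
blue side pred [297.8 147. ] found [304.2 155.2] [[34.3 12.4]] 84
blue top pred [365.3 183.2] found [365.3 181.6] [[ 8.1 32.5]] 100
   [ 0.5673 -0.2322  0.0837] [0.0152, 0.0152]
yellow side pred [252.2 161.1] found [251.5 161.2] [[17.8 15.7]] 120
yellow top pred [283.9 152.4] found [284.6 151.6] [[28.8 14.8]] 193
   [ 0.6506 -0.0099  0.1139] [0.0006, 0.0006]
```

```bash
python3 - <<'E'
from h import *
s0,d=pickle.load(open("c0.pkl","rb"));c=d["top"]
hsv=cv2.cvtColor(c["color"],cv2.COLOR_RGB2HSV)
for n,lo,hi,P in [("blue",(100,80,40),(125,255,255),(.572,-.218,.117)),("yellow",(16,103,90),(32,255,255),(.6475,-.008,.1155))]:
    x,y=proj(c,P).astype(int);m=cv2.inRange(hsv,lo,hi);w=np.zeros_like(m);w[y-20:y+20,x-24:x+24]=m[y-20:y+20,x-24:x+24]
    nz=cv2.findNonZero(w);b=cv2.boxPoints(cv2.minAreaRect(nz));P4=np.array([onz(c,p,.12)[:2] for p in b]);e=max([P4[1]-P4[0],P4[2]-P4[1]],key=np.linalg.norm)
    e*=-np.sign(e[1]);print(n,"long edge",e.round(4),"yaw",np.arctan2(e[0],-e[1]).round(3),[len(nz)])
    vx,vy,x0,y0=cv2.fitLine(nz,cv2.DIST_L2,0,.01,.01).ravel();q=onz(c,(x0+9*vx,y0+9*vy),.12)-onz(c,(x0,y0),.12);q*=-np.sign(q[1]);print("fit yaw",np.arctan2(q[0],-q[1]).round(3))
E
```

```text
blue long edge [ 0.0201 -0.0823] yaw 0.24 [94]
fit yaw 0.275
yellow long edge [-0.0151 -0.0727] yaw -0.205 [193]
fit yaw -0.175
```

All the yaw estimates for blue (0.13–0.27) are within 0.2 of the pose held. Moving on to yellow.

Emit:
carry_out(
  series=[
    {"delta_rot": [0,0,-0.2],"travel": [-0.2,0.5,0.1],"fingers": 1},
    {"delta_rot": [0,0,-0.3],"travel": [0,1,0.3],"fingers": 1},
    {"delta_rot": [0,0,-0.4],"travel": [0,1,0.3],"fingers": 1},
    {"delta_rot": [0,0,-0.4],"travel": [0,1,0.3],"fingers": 1},
    {"delta_rot": [0,0.2,-0.4],"travel": [0,1,0.1],"fingers": 1},
  ],
)

```text
clock: 17.45
tcp_pos: [0.4157, -0.1302, 0.1587]
orientation: [-0.106, 0.002, 0.994, -0.001]
wrist_force: [0.5, -0.1, -2.0]
finger_gap: 0.0331
grip_force: 50.1
```

Emit:
carry_out(
  series=[
    {"delta_rot": [0,0.3,-0.4],"travel": [0,1,0],"fingers": 1},
    {"delta_rot": [0,0.3,-0.4],"travel": [0,1,0],"fingers": 1},
    {"delta_rot": [0,0.3,-0.4],"travel": [0,1,0],"fingers": 1},
    {"delta_rot": [0.1,0.4,-0.5],"travel": [0,1,0],"fingers": 1},
    {"delta_rot": [0,0.4,-0.5],"travel": [0.5,1,0],"fingers": 1},
  ],
)

```text
clock: 18.08
tcp_pos: [0.4278, -0.0052, 0.1584]
orientation: [-0.19, 0.11, 0.975, 0.015]
wrist_force: [0.9, -0.4, -2.7]
finger_gap: 0.0334
grip_force: 50.1
```

Emit:
carry_out(
  series=[
    {"delta_rot": [0,0,0],"travel": [0.8,0.8,0],"fingers": 1},
    {"delta_rot": [0,0,0],"travel": [0.8,0.4,0],"fingers": 1},
    {"delta_rot": [0,0,0],"travel": [0.5,0,0],"fingers": 1},
    {"delta_rot": [0,0,0],"travel": [0,0,0],"fingers": 1},
    {"delta_rot": [0,0,0],"travel": [0,0,0],"fingers": 1},
  ],
)

```text
clock: 18.7
tcp_pos: [0.4804, 0.0236, 0.1579]
orientation: [-0.19, 0.109, 0.976, 0.015]
wrist_force: [-0.2, 0.8, -1.4]
finger_gap: 0.0332
grip_force: 50.2
```

```bash
sed -i 's/,-.23,.38/,-.22,.38/' tgt.py; python3 tgt.py
```

```text
blue tcp [ 0.4207 -0.244   0.1302] travel/25mm [ -2.39 -10.7   -1.11] rot/.1 [ 0.07 -1.95  3.9 ] cur ZYX [-0.225  0.383 -0.013]
yellow tcp [0.5029 0.0243 0.1575] travel/25mm [ 0.9   0.03 -0.02] rot/.1 [ 0.11 -0.06  0.  ] cur ZYX [-0.225  0.383 -0.013]
```

Emit:
carry_out(
  series=[
    {"delta_rot": [0.1,0,0],"travel": [0.5,0,0],"fingers": 1},
    {"delta_rot": [0,0,0],"travel": [0.4,0.03,0],"fingers": 1},
    {"delta_rot": [0,0,0],"travel": [0,0,0],"fingers": 1},
    {"delta_rot": [0,0,0],"travel": [0,0,0],"fingers": 1},
  ],
)

```text
clock: 19.2
tcp_pos: [0.5032, 0.0242, 0.1578]
orientation: [-0.19, 0.108, 0.976, 0.02]
wrist_force: [0.5, -0.2, -1.2]
finger_gap: 0.0334
grip_force: 50.2
```

```bash
python3 tgt.py; python3 - <<'E'
from workcell import env
from h import *
c=env.read_camera("side");a=cv2.resize(c["color"][90:220,200:373,::-1],(800,600),interpolation=cv2.INTER_CUBIC)
cv2.imwrite("pics/m5.png",a);print((np.array(proj(c,(.6475,-.008,.1155)))-[200,90])*4.62)
s=env.get_state();rot=R.from_matrix(q2R(s["orientation"]))*R.from_euler("y",np.pi).inv()
print("window px",(proj(c,s["tcp_pos"]+rot.apply([.0732,0,.016]))-[200,90])*4.62)
E
```

```text
blue tcp [ 0.4207 -0.244   0.1302] travel/25mm [ -3.3  -10.73  -1.1 ] rot/.1 [-0.03 -1.97  3.89] cur ZYX [-0.221  0.385 -0.002]
yellow tcp [0.5029 0.0243 0.1575] travel/25mm [-0.02  0.01 -0.01] rot/.1 [ 0.01 -0.06  0.  ] cur ZYX [-0.221  0.385 -0.002]
[240.94782035 328.55340932]
window px [320.6976056  312.59800621]
```

View pics/m5.png

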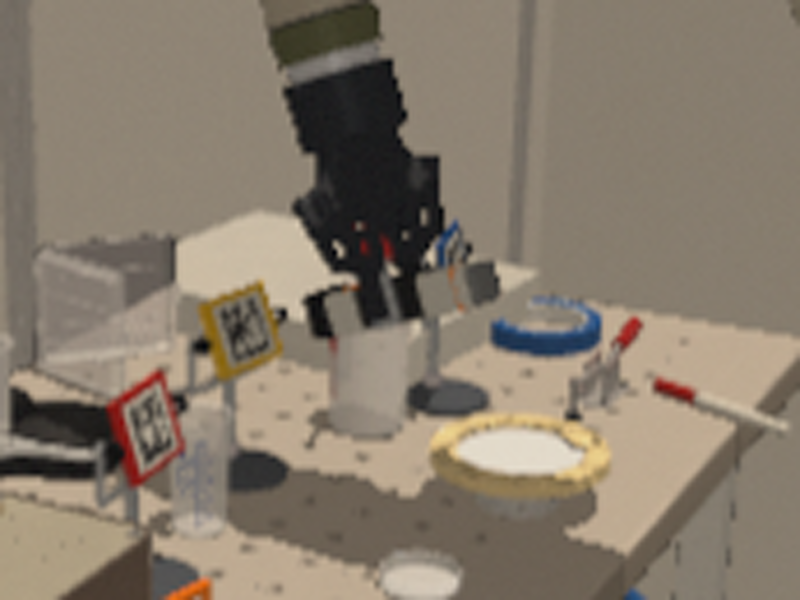

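Emit:
carry_out(
  series=[
    {"delta_rot": [0,0,0],"travel": [0,0,0],"fingers": 1},
    {"delta_rot": [0,0,0],"travel": [0,0,0],"fingers": 1},
    {"delta_rot": [0,0,0],"travel": [0,0,0],"fingers": 1},
    {"delta_rot": [0,0,0],"travel": [0,0,0],"fingers": 1},
    {"delta_rot": [0,0,0],"travel": [0,0,0],"fingers": 1},
  ],
)

```text
clock: 19.88
tcp_pos: [0.5037, 0.0242, 0.1578]
orientation: [-0.19, 0.108, 0.976, 0.02]
wrist_force: [0.5, 0.5, -2.4]
finger_gap: 0.0333
grip_force: 50.2
```

Emit:
carry_out(
  series=[
    {"delta_rot": [0,0,0],"travel": [0,0,0],"fingers": 1},
    {"delta_rot": [0,0,0],"travel": [0,0,0],"fingers": 1},
    {"delta_rot": [0,0,0],"travel": [0,0,0],"fingers": 1},
    {"delta_rot": [0,0,0],"travel": [0,0,0],"fingers": 1},
    {"delta_rot": [0,0,0],"travel": [0,0,0],"fingers": 1},
  ],
)

```text
clock: 20.5
tcp_pos: [0.5037, 0.0242, 0.1578]
orientation: [-0.19, 0.108, 0.976, 0.02]
wrist_force: [1.0, -0.3, -1.9]
finger_gap: 0.0336
grip_force: 50.2
```

Emit:
carry_out(
  series=[
    {"delta_rot": [0,0,0],"travel": [0,0,0],"fingers": 1},
    {"delta_rot": [0,0,0],"travel": [0,0,0],"fingers": 1},
    {"delta_rot": [0,0,0],"travel": [0,0,0],"fingers": 1},
    {"delta_rot": [0,0,0],"travel": [0,0,0],"fingers": 1},
    {"delta_rot": [0,0,0],"travel": [0,0,0],"fingers": 1},
  ],
)

```text
clock: 21.12
tcp_pos: [0.5037, 0.0242, 0.1578]
orientation: [-0.19, 0.108, 0.976, 0.02]
wrist_force: [0.2, 0.3, -1.9]
finger_gap: 0.0336
grip_force: 50.2
```

In the side view the head's front is at (317,310) and the yellow plate's centre at (241,330), both as predicted, and the hold was done. Now returning to the cradle.

```bash
cat > home.py <<'E'
from h import *
from workcell import env
s=env.get_state();g=R.from_quat([-.059,.998,0,.001])  # grasp orientation x,y,z,w
g=R.from_euler("z",.119)*R.from_euler("y",np.pi)
cur=R.from_matrix(q2R(s["orientation"]))
print(s["clock"],((np.array([.4397,.2621,.0205])-s["tcp_pos"])/.025).round(3),((g*cur.inv()).as_rotvec()/.1).round(2))
E
python3 home.py
```

```text
21.125 [-2.559  9.516 -5.493] [-0.18 -3.86  3.35]
```

Emit:
carry_out(
  series=[
    {"delta_rot": [0,0,0],"travel": [-0.6,0,0.2],"fingers": 1},
    {"delta_rot": [0,0,0],"travel": [-1,0,0],"fingers": 1},
    {"delta_rot": [0,-0.5,0.4],"travel": [-0.9,1,0],"fingers": 1},
    {"delta_rot": [0,-0.5,0.4],"travel": [0,1,0],"fingers": 1},
    {"delta_rot": [0,-0.5,0.4],"travel": [0,1,0],"fingers": 1},
  ],
)

```text
clock: 21.75
tcp_pos: [0.4409, 0.0998, 0.1631]
orientation: [-0.116, 0.047, 0.992, 0.017]
wrist_force: [0.6, 0.2, -1.6]
finger_gap: 0.0335
grip_force: 50.2
```

Emit:
carry_out(
  series=[
    {"delta_rot": [0,-0.5,0.4],"travel": [0,1,0],"fingers": 1},
    {"delta_rot": [0,-0.5,0.4],"travel": [0,1,0],"fingers": 1},
    {"delta_rot": [0,-0.5,0.4],"travel": [0,1,0],"fingers": 1},
    {"delta_rot": [0,-0.5,0.5],"travel": [0,1,0],"fingers": 1},
    {"delta_rot": [0,-0.3,0.4],"travel": [0,1,-0.5],"fingers": 1},
  ],
)

```text
clock: 22.38
tcp_pos: [0.4413, 0.2252, 0.1513]
orientation: [-0.003, -0.06, 0.998, 0.011]
wrist_force: [1.3, -0.2, -2.1]
finger_gap: 0.0338
grip_force: 50.2
```

Emit:
carry_out(
  series=[
    {"delta_rot": [0,0,0],"travel": [0,1,-0.5],"fingers": 1},
    {"delta_rot": [0,0,0],"travel": [0,0.4,-0.5],"fingers": 1},
    {"delta_rot": [0,0,0],"travel": [0,0,0],"fingers": 1},
    {"delta_rot": [0,0,0],"travel": [0,0,0],"fingers": 1},
  ],
)

```text
clock: 22.88
tcp_pos: [0.4413, 0.2585, 0.1254]
orientation: [-0.004, -0.058, 0.998, 0.011]
wrist_force: [0.5, -0.4, -1.6]
finger_gap: 0.0332
grip_force: 50.3
```

```bash
python3 home.py
```

```text
22.875 [-0.064  0.143 -4.196] [-0.2  -0.1   0.02]
```

Emit:
carry_out(
  series=[
    {"delta_rot": [-0.2,-0.1,0.02],"travel": [-0.06,0.14,-0.4],"fingers": 1},
    {"delta_rot": [0,0,0],"travel": [0,0,-0.8],"fingers": 1},
    {"delta_rot": [0,0,0],"travel": [0,0,-0.8],"fingers": 1},
    {"delta_rot": [0,0,0],"travel": [0,0,-0.8],"fingers": 1},
    {"delta_rot": [0,0,0],"travel": [0,0,0],"fingers": 1},
  ],
)

```text
clock: 23.5
tcp_pos: [0.4382, 0.2619, 0.0538]
orientation: [-0.001, -0.06, 0.998, -0.0]
wrist_force: [-0.1, -0.1, -1.4]
finger_gap: 0.0331
grip_force: 50.2
```

```bash
python3 home.py;python3 snap.py c1
```

```text
23.5 [ 0.06   0.007 -1.332] [ 0.01 -0.03 -0.  ]
23.5 [0.4382 0.2619 0.0538] [-3.022e+00 -3.000e-03 -3.141e+00] 0.037 [-0.1 -0.1 -1.4] [ 0.38  0.32 -0.41  0.85  0.    0.26]
```

View pics/c1.png

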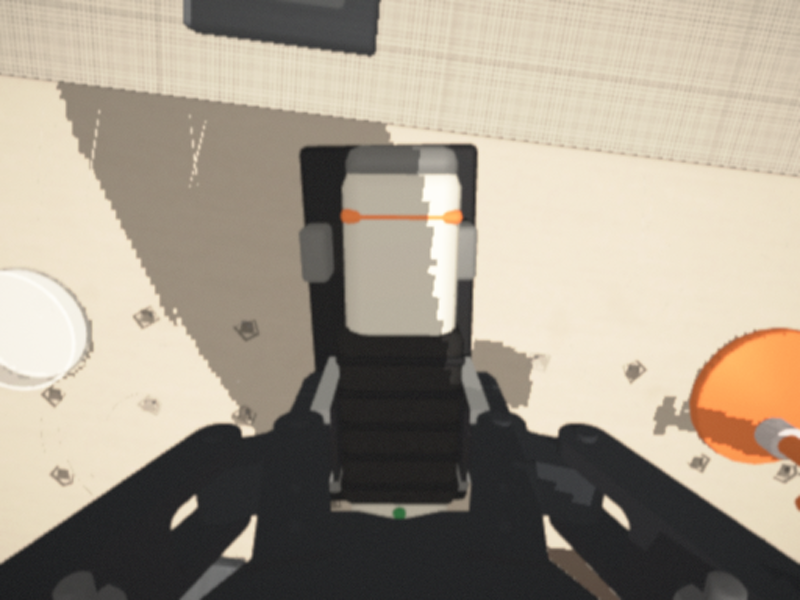

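The reader is over the saddles at (400,250), with the orange band at the near end as before. I'm lowering the last 33 mm.

Emit:
carry_out(
  series=[
    {"delta_rot": [0,0,0.1],"travel": [0.05,-0.04,-0.6],"fingers": 1},
    {"delta_rot": [0,0,0],"travel": [0,0,-0.4],"fingers": 1},
    {"delta_rot": [0,0,0],"travel": [0,0,-0.26],"fingers": 1},
    {"delta_rot": [0,0,0],"travel": [0,0,0],"fingers": 1},
    {"delta_rot": [0,0,0],"travel": [0,0,0],"fingers": 1},
  ],
)

```text
clock: 24.18
tcp_pos: [0.4412, 0.2618, 0.024]
orientation: [0.0, -0.065, 0.998, 0.001]
wrist_force: [-0.0, 0.4, -1.8]
finger_gap: 0.0333
grip_force: 50.3
```

```bash
python3 home.py
```

```text
24.175 [-0.058  0.012 -0.14 ] [-0.01  0.01 -0.11]
```

Emit:
carry_out(
  series=[
    {"delta_rot": [0,0,0],"travel": [-0.05,0,-0.15],"fingers": 1},
    {"delta_rot": [0,0,0],"travel": [0,0,0],"fingers": 1},
    {"delta_rot": [0,0,0],"travel": [0,0,0],"fingers": 1},
  ],
)

```text
clock: 24.55
tcp_pos: [0.4396, 0.2617, 0.0201]
orientation: [0.0, -0.065, 0.998, 0.0]
wrist_force: [-0.0, 0.3, -1.6]
finger_gap: 0.0333
grip_force: 50.3
```

```bash
python3 home.py
```

```text
24.55 [0.002 0.016 0.015] [-0.01  0.   -0.11]
```

Emit:
carry_out(
  series=[
    {"delta_rot": [0,0,0],"travel": [0,0,-0.05],"fingers": 1},
    {"delta_rot": [0,0,0],"travel": [0,0,0],"fingers": 1},
  ],
)

```text
clock: 24.8
tcp_pos: [0.4397, 0.2617, 0.02]
orientation: [0.001, -0.065, 0.998, 0.0]
wrist_force: [-3.6, -1.7, 8.2]
finger_gap: 0.0333
grip_force: 51.7
```

Emit:
carry_out(
  series=[
    {"delta_rot": [0,0,0],"travel": [0,0,0],"fingers": 0.3},
    {"delta_rot": [0,0,0],"travel": [0,0,0],"fingers": -0.2},
    {"delta_rot": [0,0,0],"travel": [0,0,0],"fingers": -1},
    {"delta_rot": [0,0,0],"travel": [0,0,0],"fingers": -1},
    {"delta_rot": [0,0,0],"travel": [0,0,0],"fingers": -1},
  ],
)

```text
clock: 25.42
tcp_pos: [0.4397, 0.2617, 0.0187]
orientation: [0.0, -0.065, 0.998, 0.0]
wrist_force: [0.2, -0.5, 0.2]
finger_gap: 0.0855
grip_force: 0.0
```

Emit:
carry_out(
  series=[
    {"delta_rot": [0,0,0],"travel": [0,0,0],"fingers": -1},
    {"delta_rot": [0,0,0],"travel": [0,0,0],"fingers": -1},
  ],
)

```text
clock: 25.68
tcp_pos: [0.4397, 0.2617, 0.0188]
orientation: [0.0, -0.065, 0.998, 0.0]
wrist_force: [-0.5, 0.2, -0.3]
finger_gap: 0.0857
grip_force: 0.0
```

Released. I'm withdrawing straight up and checking the result numerically.

Emit:
carry_out(
  series=[
    {"delta_rot": [0,0,0],"travel": [0,0,0.6],"fingers": -1},
    {"delta_rot": [0,0,0],"travel": [0,0,1],"fingers": -1},
    {"delta_rot": [0,0,0],"travel": [0,0,1],"fingers": -1},
    {"delta_rot": [0,0,0],"travel": [0,0,1],"fingers": -1},
    {"delta_rot": [0,0,0],"travel": [0,0,1],"fingers": -1},
  ],
)

```text
clock: 26.3
tcp_pos: [0.4398, 0.2618, 0.1358]
orientation: [0.001, -0.065, 0.998, 0.001]
wrist_force: [0.1, -0.1, -0.2]
finger_gap: 0.0852
grip_force: 0.0
```

Emit:
carry_out(
  series=[
    {"delta_rot": [0,0,0],"travel": [0,0,0],"fingers": -1},
    {"delta_rot": [0,0,0],"travel": [0,0,0],"fingers": -1},
  ],
)

```text
clock: 26.55
tcp_pos: [0.4395, 0.2616, 0.1338]
orientation: [0.0, -0.065, 0.998, 0.0]
wrist_force: [0.1, 0.4, 0.2]
finger_gap: 0.0856
grip_force: 0.0
```

```bash
python3 snap.py c2; python3 - <<'E'
from h import *
for f in("b8","c2"):
    s,c=pickle.load(open(f+".pkl","rb"));p=proj(c,(.4797,.2655,.05),s).astype(int);x,y=p-20
    m=cv2.inRange(cv2.cvtColor(c["color"][y:y+40,x:x+40],cv2.COLOR_RGB2HSV),(5,110,60),(20,255,255))
    n,l,st,ce=cv2.connectedComponentsWithStats(m);k=1+st[1:,4].argmax();print(f,"dot",st[k,4],onz(c,ce[k]+[x,y],.05,s).round(4))
    p=proj(c,(.3787,.254,.05),s).astype(int);x,y=p-25
    m=cv2.inRange(cv2.cvtColor(c["color"][y:y+50,x:x+50],cv2.COLOR_RGB2HSV),(5,90,60),(20,255,255));nz=cv2.findNonZero(m)[:,0]
    print("band",len(nz),onz(c,(nz.min(0)+nz.max(0))/2+[x,y],.05,s).round(4), nz.ptp(0) if hasattr(nz,'ptp') else np.ptp(nz,0))
E
```

```text
26.55 [0.4395 0.2616 0.1338] [-3.012e+00  1.000e-03  3.141e+00] 0.017 [0.1 0.4 0.2] [ 0.38  0.24 -0.3   1.03  0.    0.25]
b8 dot 122 [0.48  0.265 0.05 ]
band 80 [0.3799 0.2545 0.05  ] [39  4]
c2 dot 130 [0.4799 0.2668 0.05  ]
band 87 [0.3801 0.2544 0.05  ] [40  5]
```

The reader is back within 2 mm of its original place, with the front end the same way. Handing in.

```bash
python3 -c "
from workcell import env
print(env.hand_in())"
```

```text
the job is handed in; nothing more can be done
None
```

I held the reader at the blue code and then the yellow code for about two seconds each, laid it back in its cradle within 2 mm of where it lay with the front end the same way, and handed in at 26.6 s; hand-in returned no verdict, so the reads themselves are unconfirmed.

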